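# Fetch the heat sink from behind the jars

## Robot

A 6-joint arm with a two-finger parallel gripper is mounted at the origin on the work surface. World frame = base frame: x ahead of the robot, y to its left, z up, the work surface at z = 0. Lengths are in m, angles in rad, forces in N, time in s.
With the tool pointing down it reaches from about 0.275 to 0.775 m from the base axis. Payload 14.6 kg.
Tool frame: the origin (TCP) lies midway between the tips of the shut fingers; the grasp point (between the pads) lies 19 mm behind it; z points along the fingers, x is the direction in which the jaws open and shut, and the axes are right-handed (so a half turn about z gives the same grasp; the last joint's range is limited). The gripper opens to 85 mm and grips with 20 to 120 N. Pads are 22 mm wide; open, the fingers measure 114 mm over their backs; the gripper's body (76 mm by 85 mm) begins 54 mm behind the grasp point. The pads swing forward as they close: fully open they stand 13 mm farther back than shut.
Start: joints at [1, 0.263, -0.048, 1.259, 0, 1.415], TCP at [0.212, 0.48, 0.231] pointing down, gripper open.
Joint ranges: [-2.65, 2.65], [-0.89, 1.7], [-1.18, 1.37], [-2.13, 2.11], [-1.35, 1.29], [-3.14, 3.14]. Speed limits (rad/s): [1.89, 1.89, 2.57, 2.79, 3.14, 3.14].

## Interface

Orientations are given as a rotation vector (axis times angle).
In Python, from workcell import r gives the robot as it stands.
- The arm moves only by the shell command python3 -m pendant 'ROWS' [FORCE]. ROWS is JSON, a list of rows, each a list of 3 entries, a list of its own where there are three numbers: the shift along the tool's x, y, z in cm, then the turn, a rotation vector about the tool's x, y, z in rad, then the opening, from 0 (shut) to 1 (fully open). In form: [[[x, y, z], [ax, ay, az], gripper], ...]. A call has 1 to 12 rows; each row is the pose to reach, as a shift and turn from the pose measured when the call began, along the tool's axes at that moment; what a row does not reach only later rows make up. A row lasts 1/8 s, in which the tool goes at most 62.5 mm and 10.7 degrees, less where a joint would pass 70% of its speed; a pose out of reach is approached as far as the arm can. A call with a gripper value outside its range is refused whole. The fingers move at their own pace and stop on an object; FORCE is the grip in N (left out, the last holds). Time passes only in rows, so rows that repeat a pose let the fingers close. It gives the time, the measured TCP pose, the force and the opening at its end, in the units of the state.
- r.get_state(): the state, without advancing time (a new reading comes with each control period).
- r.snapshot(name): name is "scene" or "top" or "wrist"; returns a dict with "frame" (384x512x3 uint8, red, green, blue), "depth" (384x512 float32, m along the optical axis (not along the pixel's ray), 0 where there is no reading), "fx", "fy", "cx", "cy" (pixels), "k1" (the pictures are not rectified: a ray, as slopes to the right and down, at radius r is drawn at 1 + k1 r^2 times it, then the intrinsics apply), "T" (4x4, takes a point from camera to world coordinates). Camera axes: x right, y up, looking along -z (the intrinsics and any distortion apply to the point x, -y, -z); pixel columns grow to the right and rows downward; lengths in m; the calibration is good to about 2 mm. A picture is of the moment at which its call begins.
- r.hand_in(): hands the job in, once; it reports no verdict.
The state is a dict: "time_s": time; "joint_positions": joint angles; "dq": joint speeds; "joint_torque": joint torques, N m; "tcp_pos": TCP position; "orientation": TCP orientation; "contact_force": force on the tool from outside, world axes, zero at the start; "wrist_torque": the same for the moment, N m; "finger_gap": opening from 0.0 (shut) to 1.0 (fully open).
Only numpy, scipy, OpenCV 4.12 (cv2) and the standard library are available. Lean on these libraries where they do the work, as an engineer would, in place of code of your own. Each camera call takes 0.05 s, during which the arm holds its last target.

## Task

The finned heat sink on the grey bench station is hemmed in by the glass jar, the square bottle and the slim round canister: first stand all three on the dark side mat, then set the heat sink flat and squarely on the black power module in the middle of the circuit board, its length along the module's length. Only after that put the jar, the bottle and the canister back, each standing centred on the rubber pad it came from.

Things in the scene. Friction and masses are not known exactly. Their poses are not given: they have to be found in the camera images.
- jar_center (a point): Glass jar with white paper band and steel screw cap, upright, 54 mm diameter up to 62 mm above its bottom, cap 44 mm diameter, 82 mm tall in all, 0.13 to 0.23 kg. The point is its centre, 41 mm above its bottom; z up along its axis. At the start it stands on the large round pad (pad_round).
- square_bottle_center (a point): Square white plastic bottle with blue label patches and a round grey cap, upright, 46 x 46 mm up to 62 mm above its bottom, cap 30 mm diameter, 84 mm tall in all, about 0.15 kg. The point is its centre, 42 mm above its bottom; x and y are square to its side faces, z up. At the start it stands on the square pad (pad_square), roughly parallel to it.
- canister_center (a point): Slim round black canister with a bright aluminium band, upright, 38 mm diameter up to 66 mm above its bottom, cap 26 mm diameter, 86 mm tall in all, about 0.14 kg. The point is its centre, 43 mm above its bottom; z up along its axis. At the start it stands on the small round pad (pad_small).
- heatsink_center (a point): Bare aluminium heat sink with upright fins, 44 mm long (its x), 32 mm wide (its y), 30 mm tall, about 0.07 kg. The point is its centre, 15 mm above its flat bottom. Fins run along x; the outermost two are the side faces, to be held across y. It lies on the station's base plate among the three pads, their centres about 62 mm away to its left, right and robot side: too hemmed in to grasp at first.
- pad_round: Large round black rubber pad, 74 mm diameter, 3 mm thick, fixed on the bench station (grey base plate 210 x 215 mm, 6 mm thick, fixed). The jar's place. Origin at the centre of its underside: the pad's top is 3 mm above it. Which pad lies left, right or in front changes.
- pad_square: Square black rubber pad, 64 x 64 mm, 3 mm thick, fixed on the bench station. The square bottle's place. Origin at the centre of its underside, the top is 3 mm above it; x and y along its edges, parallel to the station's edges (x away from the robot). A ledge 42 mm high runs along the station's far edge, 79 mm beyond its middle.
- pad_small: Small round black rubber pad, 56 mm diameter, 3 mm thick, fixed on the bench station. The canister's place. Origin at the centre of its underside, the top is 3 mm above it.
- mat: Dark flat mat on the bench, 270 mm long (its x) by 120 mm (its y), 2 mm thick, fixed, empty at the start: the side area. Origin at the centre of its underside. It lies left or right of the station, with the circuit board on the other side.
- module_top (a point): Centre of the flat top of the black power module, 40 mm long (x) by 28 mm wide (y), in the middle of a green circuit board 160 x 110 mm (long along the same x), fixed. The board's top is 12 mm, the module's top 20 mm above the bench. z up. Other tall parts are over 45 mm from the point.
There are look-alikes about, which are no part of the job. Leave any green or red look-alike of the part that bears canister_center alone. Of the things like the part that bears heatsink_center, leave any that is purple; of the rest the smaller one is meant.

How it is judged:
By the outcome, as a careful person would: the job done as asked, in the order asked, and still so for the second after the job is handed in, with the robot touching nothing.
It also fails if it takes over 150 s, if anything falls off the work surface, if the arm or the gripper's body presses on something with over 40 N, if the wrist force passes 120 N, or if a joint passes its speed limit or range.

## Working session

There is one attempt and no reset: what is moved stays moved. The work goes in short steps, Python scripts to look and compute and a shell command to move; the robot and the scene stay as the last step left them, time stands still between calls to the robot, and variables do not carry over. Pictures are saved under pics/ and viewed, and the job is handed in when it is done.

```bash
ls; mkdir -p pics
python3 - <<'E'
from workcell import r
import cv2,numpy as np
print(r.get_state())
for n in("scene","top","wrist"):
    s=r.snapshot(n); cv2.imwrite(f"pics/a_{n}.png",s["frame"][:,:,::-1])
    np.savez(f"pics/a_{n}.npz",**s)
    print(n,s["fx"],s["fy"],s["cx"],s["cy"],s["k1"]);print(np.round(s["T"],3).tolist())
E
```

```text
pics
{'time_s': 0.0, 'joint_positions': array([ 9.99704634e-01,  2.63509617e-01, -4.89595483e-02,  1.25935771e+00,
       -2.36799652e-05,  1.41549498e+00]), 'dq': array([ 0.00121908, -0.00011528, -0.00024395, -0.00098313,  0.00036565,
       -0.00048709]), 'joint_torque': array([-1.13459220e-03, -6.37625813e+01,  3.84566116e+01,  1.37527578e-02,
       -6.84424822e-05,  5.24194149e-05]), 'tcp_pos': array([0.21191817, 0.48003331, 0.23082368]), 'orientation': array([ 2.63174354e+00,  1.71485841e+00, -1.46118850e-03]), 'contact_force': array([ 0.75026397, -0.40945976,  0.70632664]), 'wrist_torque': array([ 0.02492752, -0.06080872, -0.02742779]), 'finger_gap': 1.0018217695450287}
scene 354.10197452767716 354.10197452767716 255.72682950916683 192.86954266285838 -0.038330826537280566
[[-0.307, -0.601, 0.738, 1.299], [0.952, -0.195, 0.237, 0.226], [0.002, 0.775, 0.632, 0.648], [0.0, 0.0, 0.0, 1.0]]
top 498.5439651692448 498.5439651692448 251.68420230052857 195.2354875040328 0.07145665709359425
[[-0.007, 0.995, -0.095, 0.495], [-1.0, -0.009, -0.019, 0.004], [-0.02, 0.095, 0.995, 1.144], [0.0, 0.0, 0.0, 1.0]]
wrist 321.5912754911053 321.5912754911053 260.1334926653961 190.36587299462863 -0.0018551156117116155
[[0.405, -0.87, -0.282, 0.14], [0.914, 0.385, 0.126, 0.512], [-0.001, -0.309, 0.951, 0.373], [0.0, 0.0, 0.0, 1.0]]
```

View pics/a_top.png

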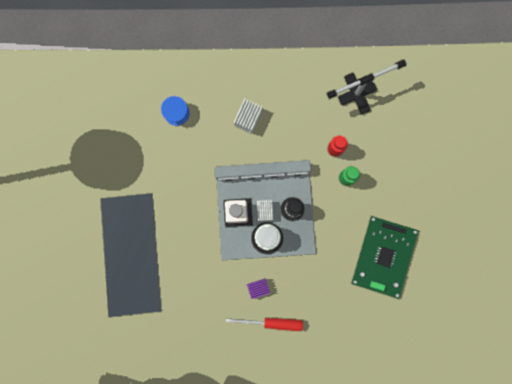

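View pics/a_scene.png

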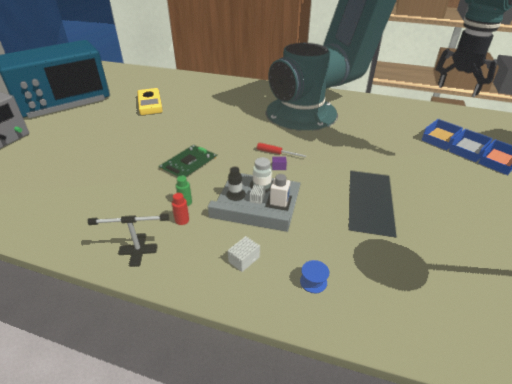

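View pics/a_wrist.png

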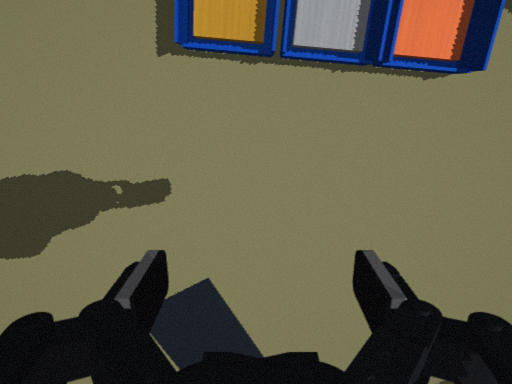

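The top view shows these candidates:
- **Heat sinks:** bare one on the station at (264,210), larger bare one at (248,116), purple one at (259,289). The smaller bare one on the station is meant.
- **Canisters:** black at (292,209), red at (338,147), green at (350,176). Black is meant.
- **Jar and bottle:** jar at (267,237), bottle at (237,211).

Next is the close crop.

```bash
cat > h.py <<'E'
import numpy as np,cv2
from scipy.spatial.transform import Rotation as R
def undist(s,px):
    px=np.atleast_2d(np.asarray(px,float))
    d=np.stack([(px[:,0]-s["cx"])/s["fx"],(px[:,1]-s["cy"])/s["fy"]],1)
    u=d.copy()
    for _ in range(20): u=d/(1+float(s["k1"])*(u**2).sum(1,keepdims=True))
    return u
def ray(s,px,z):
    u=undist(s,px); T=s["T"]
    d=np.c_[u[:,0],-u[:,1],-np.ones(len(u))]@T[:3,:3].T
    t=(z-T[2,3])/d[:,2]
    return T[:3,3]+d*t[:,None]
def proj(s,P):
    P=np.atleast_2d(P);T=s["T"];c=(P-T[:3,3])@T[:3,:3]
    u=np.c_[c[:,0]/-c[:,2],-c[:,1]/-c[:,2]]
    u=u*(1+float(s["k1"])*(u**2).sum(1,keepdims=True))
    return u*[float(s["fx"])]*1+[s["cx"],s["cy"]]
def cloud(s):
    h,w=s["depth"].shape
    vv,uu=np.mgrid[:h,:w]; u=undist(s,np.c_[uu.ravel(),vv.ravel()]); d=s["depth"].ravel()
    c=np.c_[u[:,0]*d,-u[:,1]*d,-d]
    return (c@s["T"][:3,:3].T+s["T"][:3,3]).reshape(h,w,3)
E
python3 - <<'E'
import cv2,numpy as np
from h import *
for n,(x0,y0,x1,y1) in {"top":(205,150,325,270),"scene":(200,150,310,230)}.items():
    f=cv2.imread(f"pics/a_{n}.png")
    cv2.imwrite(f"pics/c_{n}.png",cv2.resize(f[y0:y1,x0:x1],None,fx=5,fy=5,interpolation=cv2.INTER_CUBIC))
f=cv2.imread("pics/a_top.png")
cv2.imwrite("pics/c_board.png",cv2.resize(f[205:305,340:430],None,fx=6,fy=6,interpolation=cv2.INTER_CUBIC))
s=dict(np.load("pics/a_top.npz"))
C=cloud(s)
for p in[(40,350),(300,300),(130,250),(237,211),(267,237),(292,209),(264,210),(245,250),(385,257),(262,170),(248,116)]: print(p,np.round(C[p[1],p[0]],4))
hsv=cv2.cvtColor(f,cv2.COLOR_BGR2HSV)
# mat
m=cv2.inRange(f,(25,15,10),(75,60,55)); 
def big(m,x0,y0,x1,y1):
    mm=np.zeros_like(m);mm[y0:y1,x0:x1]=m[y0:y1,x0:x1]
    c=max(cv2.findContours(mm,cv2.RETR_EXTERNAL,cv2.CHAIN_APPROX_NONE)[0],key=cv2.contourArea);return c
for nm,mask,box,z in[("mat",m,(90,185,170,325),.002),("board",cv2.inRange(hsv,(40,80,20),(90,255,255)),(345,208,430,305),.012)]:
    c=big(mask,*box); P=ray(s,c[:,0,:],z)[:,:2].astype(np.float32)
    rc=cv2.minAreaRect(P); print(nm,rc, cv2.boundingRect(c)); print(cv2.boxPoints(rc))
E
```

```text
(40, 350) [ 0.2638  0.498  -0.0015]
(300, 300) [ 3.667e-01 -8.120e-02  2.000e-04]
(130, 250) [0.4948 0.004  1.1439]
(237, 211) [0.5624 0.0553 0.0902]
(267, 237) [ 0.507  -0.0076  0.0894]
(292, 209) [ 0.5655 -0.061   0.0911]
(264, 210) [ 0.5675 -0.0022  0.0362]
(245, 250) [0.479  0.0416 0.0067]
(385, 257) [ 0.4622 -0.2693  0.0182]
(262, 170) [0.6569 0.0014 0.0397]
(248, 116) [0.7828 0.0322 0.0291]Traceback (most recent call last):
  File "<stdin>", line 18, in <module>
  File "<stdin>", line 16, in big
ValueError: max() iterable argument is empty
```

View pics/c_top.png

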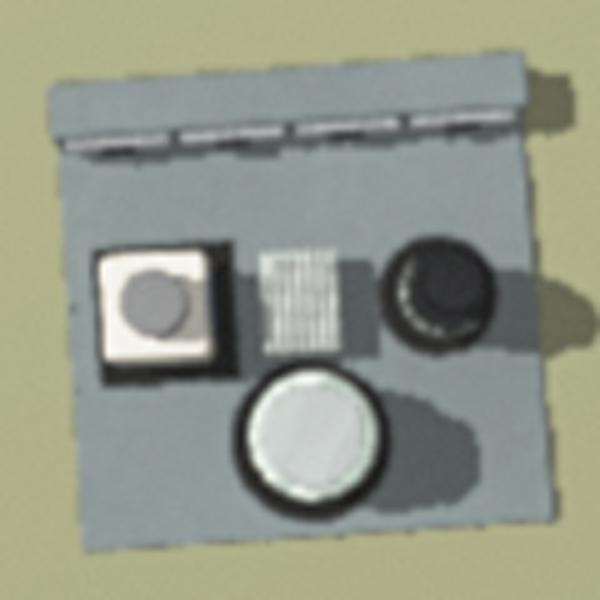

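View pics/c_board.png

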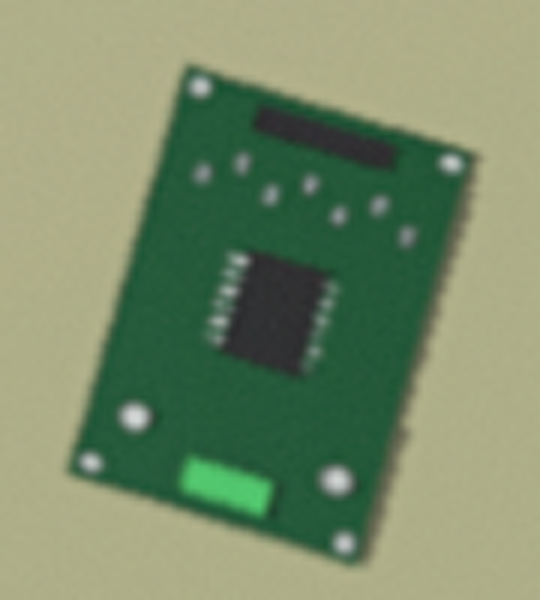

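View pics/c_scene.png

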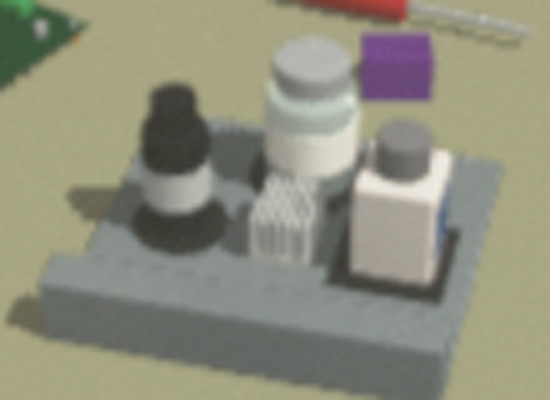

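The crop confirms it: the bare heat sink lies between the bottle (left), the canister (right) and the jar (robot side). Its fins run away from the robot. The black module sits mid-board, with its long side at about 15° to the picture's vertical.

Run:
```python
import cv2,numpy as np
from h import *
f=cv2.imread("pics/a_top.png");s=dict(np.load("pics/a_top.npz"))
hsv=cv2.cvtColor(f,cv2.COLOR_BGR2HSV)
def big(m,x0,y0,x1,y1):
    mm=np.zeros_like(m);mm[y0:y1,x0:x1]=m[y0:y1,x0:x1]
    return max(cv2.findContours(mm,cv2.RETR_EXTERNAL,cv2.CHAIN_APPROX_NONE)[0],key=cv2.contourArea)
print(f[250,130],f[300,120],f[350,200],f[257,385],f[230,280],f[208,295])
g=f.max(2)
sets={"mat":(cv2.inRange(g,0,85),(90,185,170,325),.002),
"board":(cv2.inRange(hsv,(40,80,20),(90,255,255)),(345,208,430,305),.012),
"module":(cv2.inRange(g,0,60),(370,242,400,272),.020),
"station":(255-cv2.inRange(hsv,(20,60,120),(35,255,255)),(212,182,318,265),.006),
"heatsink":(cv2.inRange(g,165,255),(255,196,276,223),.030),
"bottle":(cv2.inRange(g,190,255),(222,195,250,228),.062),
"jarcap":(cv2.inRange(g,150,255),(250,220,286,256),.091-.0),
}
for k,(m,b,z) in sets.items():
    if k=="module": m=cv2.morphologyEx(m,cv2.MORPH_OPEN,np.ones((3,3)))
    c=big(m,*b)
    P=ray(s,c[:,0,:],{"jarcap":.091,"bottle":.071,"heatsink":.036}.get(k,z))[:,:2].astype(np.float32)
    rc=cv2.minAreaRect(P); bx=cv2.boxPoints(rc)
    e=[bx[1]-bx[0],bx[2]-bx[1]]; L=max(e,key=np.linalg.norm)
    print(k,np.round(rc[0],4),np.round(rc[1],4),"long dir deg",round(np.degrees(np.arctan2(L[1],L[0])),1),cv2.boundingRect(c))
# edges of station
for nm,pts,z in [("stleft",[(217.5,190),(222,259)],.006),("stright",[(310,180),(316,252)],.006),("stbottom",[(222,260),(315.5,254)],.006),("ledge top back",[(214.7,167),(309.5,160.5)],.042),
 ("jarcap",[(267,237)],.091),("cancap",[(205+453/5,150+285/5)],.095),("bottlecap",[(205+154/5,150+303/5)],.093),
 ("padsmall c", [(205+437/5,150+296/5)],.009)]:
    print(nm,np.round(ray(s,pts,z),4).tolist())
C=cloud(s)
for nm,(x0,y0,x1,y1),zl,zh in [("jarcap",(245,215,290,260),.082,.1),("cancap",(278,194,308,226),.085,.105),("botcap",(222,194,252,226),.082,.1),("bot",(220,194,252,230),.05,.08),("hs",(254,196,278,224),.02,.045)]:
    Q=C[y0:y1,x0:x1].reshape(-1,3);Q=Q[(Q[:,2]>zl)&(Q[:,2]<zh)];print(nm,len(Q),np.round(Q.mean(0),4),np.round((Q.min(0)+Q.max(0))/2,4),np.round(np.ptp(Q,0),4))
```

```text
[87 83 74] [86 80 73] [137 175 174] [49 48 47] [37 37 36] [54 53 51]
mat [0.3495 0.3433] [0.024  0.0089] long dir deg 1.6 (109, 304, 5, 12)
board [ 0.463  -0.2701] [0.1073 0.1561] long dir deg -17.7 (353, 218, 64, 79)
module [ 0.4628 -0.2693] [0.0268 0.0388] long dir deg -15.9 (378, 248, 15, 19)
station [ 0.5405 -0.0029] [0.241  0.1869] long dir deg 89.5 (212, 182, 106, 83)
heatsink [ 0.5698 -0.0022] [0.0357 0.0446] long dir deg -0.5 (256, 199, 17, 21)
bottle [0.5637 0.0606] [0.0432 0.0433] long dir deg -0.3 (225, 201, 21, 21)
jarcap [ 0.5076 -0.0071] [0.0518 0.0505] long dir deg 44.5 (255, 224, 25, 26)
stleft [[0.6165, 0.104, 0.006], [0.4592, 0.0939, 0.006]]
stright [[0.6375, -0.1084, 0.006], [0.4736, -0.1188, 0.006]]
stbottom [[0.457, 0.0939, 0.006], [0.4691, -0.1175, 0.006]]
ledge top back [[0.6644, 0.1071, 0.042], [0.6768, -0.1045, 0.042]]
jarcap [[0.507, -0.0076, 0.091]]
cancap [[0.5694, -0.0684, 0.095]]
bottlecap [[0.563, 0.0577, 0.093]]
padsmall c [[0.5706, -0.067, 0.009]]
jarcap 333 [ 0.5077 -0.0081  0.0899] [ 0.5071 -0.0077  0.0907] [0.042  0.0422 0.0122]
cancap 118 [ 0.5707 -0.0672  0.094 ] [ 0.5706 -0.0673  0.0939] [0.0234 0.0252 0.0138]
botcap 151 [0.5639 0.0599 0.092 ] [0.5635 0.0606 0.0896] [0.0278 0.0279 0.0134]
bot 304 [0.563  0.0587 0.0691] [0.5643 0.0598 0.0646] [0.0473 0.0459 0.027 ]
hs 134 [ 0.5676 -0.003   0.0347] [ 0.5677 -0.0023  0.0305] [0.0448 0.0313 0.0191]
```

```bash
cat >> h.py <<'E'
def plan(x,y,z,yaw):
    from workcell import r
    st=r.get_state(); R0=R.from_rotvec(st["orientation"])
    a=np.radians(yaw)
    X=R0.as_matrix()[:,0]; 
    best=None
    for k in(0,1):
        b=a+k*np.pi
        M=np.array([[np.cos(b),np.sin(b),0],[np.sin(b),-np.cos(b),0],[0,0,-1]]).T.copy()
        M=np.c_[[np.cos(b),np.sin(b),0],[np.sin(b),-np.cos(b),0],[0,0,-1]]
        t=(R0.inv()*R.from_matrix(M)).as_rotvec()
        if best is None or np.linalg.norm(t)<np.linalg.norm(best): best=t
    sh=R0.inv().apply(np.array([x,y,z])-st["tcp_pos"])*100
    print("t",round(st["time_s"],2),"tcp",np.round(st["tcp_pos"],4),"q1,q6",np.round(st["joint_positions"][[0,5]],2),"gap",round(st["finger_gap"],3),"F",np.round(st["contact_force"],1))
    print("SHIFT",np.round(sh,2).tolist(),"TURN",np.round(best,4).tolist())
E
python3 - <<'E'
import cv2,numpy as np
from h import *
f=cv2.imread("pics/a_top.png");s=dict(np.load("pics/a_top.npz"))
m=np.zeros(f.shape[:2],np.uint8);m[180:330,85:175]=cv2.inRange(f.max(2),0,105)[180:330,85:175]
m=cv2.morphologyEx(m,cv2.MORPH_OPEN,np.ones((5,5)))
c=max(cv2.findContours(m,cv2.RETR_EXTERNAL,cv2.CHAIN_APPROX_NONE)[0],key=cv2.contourArea)
P=ray(s,c[:,0,:],.002)[:,:2].astype(np.float32);rc=cv2.minAreaRect(P);bx=cv2.boxPoints(rc)
print(rc,bx,cv2.boundingRect(c))
plan(.5075,-.0078,.16,93.4)
E
```

```text
((0.47251296043395996, 0.3025311529636383), (0.266988605260849, 0.11813752353191376), 5.240396976470947) [[0.3341816  0.34916034]
 [0.34497166 0.23151661]
 [0.6108443  0.25590196]
 [0.60005426 0.3735457 ]] (101, 194, 60, 122)
t 0.15 tcp [0.2119 0.4801 0.2309] q1,q6 [1.   1.42] gap 1.002 F [-0.5 -0.2 -0.1]
SHIFT [-32.69, 46.74, 7.11] TURN [-0.0003, 0.0008, -0.4751]
```

```bash
python3 -m pendant '[[[-32.7,46.75,7.1],[0,0,-0.475],1],[[-32.7,46.75,7.1],[0,0,-0.475],1],[[-32.7,46.75,7.1],[0,0,-0.475],1],[[-32.7,46.75,7.1],[0,0,-0.475],1],[[-32.7,46.75,7.1],[0,0,-0.475],1],[[-32.7,46.75,7.1],[0,0,-0.475],1],[[-32.7,46.75,7.1],[0,0,-0.475],1],[[-32.7,46.75,7.1],[0,0,-0.475],1],[[-32.7,46.75,7.1],[0,0,-0.475],1],[[-32.7,46.75,7.1],[0,0,-0.475],1],[[-32.7,46.75,7.1],[0,0,-0.475],1],[[-32.7,46.75,7.1],[0,0,-0.475],1]]' 40
python3 - <<'E'
from h import *
from workcell import r
plan(.5075,-.0078,.035,93.4)
s=r.snapshot("wrist");cv2.imwrite("pics/w1.png",s["frame"][:,:,::-1])
E
```

```text
time_s: 1.65
tcp_pos: [0.507, -0.0074, 0.1601]
orientation: [-2.154, -2.286, 0.001]
contact_force: [0.3, 0.4, 0.5]
finger_gap: 0.999
t 1.65 tcp [ 0.507  -0.0074  0.1601] q1,q6 [-0.18 -0.23] gap 0.999 F [0.3 0.4 0.5]
SHIFT [-0.04, 0.06, 12.51] TURN [-0.001, 0.0003, 0.0]
```

View pics/w1.png

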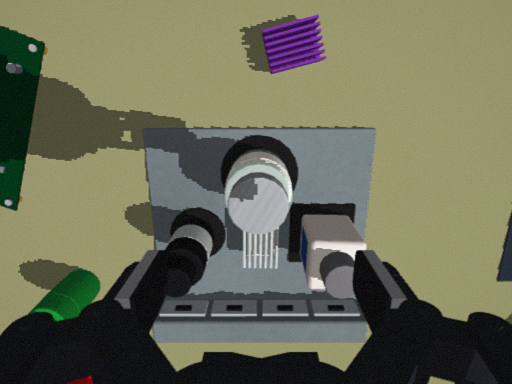

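The wrist view shows the jar cap at (258,200), centred between the fingers, with bottle and canister behind. I'll descend and grip.

```bash
python3 -m pendant '[[[0,0.05,4],[0,0,0],1],[[0,0.05,8],[0,0,0],1],[[0,0.05,11],[0,0,0],1],[[0,0.05,12.5],[0,0,0],1],[[0,0.05,12.5],[0,0,0],1],[[0,0.05,12.5],[0,0,0],0],[[0,0.05,12.5],[0,0,0],0],[[0,0.05,12.5],[0,0,0],0],[[0,0.05,12.5],[0,0,0],0],[[0,0.05,12.5],[0,0,0],0],[[0,0.05,12.5],[0,0,0],0],[[0,0.05,12.5],[0,0,0],0]]' 40
python3 - <<'E'
from h import *
plan(.5075,-.0078,.16,93.4)
E
```

```text
time_s: 3.2
tcp_pos: [0.508, -0.0071, 0.0363]
orientation: [2.153, 2.286, 0.001]
contact_force: [-1.2, 2.3, 8.1]
finger_gap: 0.622
t 3.2 tcp [ 0.508  -0.0071  0.0363] q1,q6 [-0.17 -0.23] gap 0.622 F [-1.2  2.3  8.1]
SHIFT [-0.08, -0.04, -12.37] TURN [0.0011, 0.0006, 0.0008]
```

```bash
python3 -m pendant '[[[0,0,-2],[0,0,0],0],[[0,0,-5],[0,0,0],0],[[0,0,-9],[0,0,0],0],[[0,0,-12.4],[0,0,0],0],[[0,0,-12.4],[0,0,0],0]]' 40
python3 - <<'E'
from h import *
plan(.378,.294,.13,93.4)
E
```

```text
time_s: 3.82
tcp_pos: [0.5091, -0.0072, 0.1628]
orientation: [2.15, 2.284, 0.005]
contact_force: [-0.5, -0.5, -2.3]
finger_gap: 0.62
t 3.83 tcp [ 0.5091 -0.0072  0.1628] q1,q6 [-0.17 -0.23] gap 0.62 F [-0.5 -0.5 -2.3]
SHIFT [30.86, -11.29, 3.17] TURN [0.0056, 0.0017, 0.0009]
```

```bash
python3 -m pendant '[[[4,-1.5,0],[0,0,0],0],[[8,-3,0],[0,0,0],0],[[12,-4.5,0],[0,0,0],0],[[16,-6,1],[0,0,0],0],[[20,-7.5,1],[0,0,0],0],[[24,-9,2],[0,0,0],0],[[28,-10.3,3],[0,0,0],0],[[30,-11,3.2],[0,0,0],0],[[30.9,-11.3,3.2],[0.005,0,0],0],[[30.9,-11.3,3.2],[0.005,0,0],0],[[30.9,-11.3,3.2],[0.005,0,0],0]]' 40
python3 - <<'E'
from h import *
plan(.378,.294,.0295,93.4)
E
```

```text
time_s: 5.2
tcp_pos: [0.3782, 0.2938, 0.1297]
orientation: [2.153, 2.285, -0.001]
contact_force: [0.0, 0.1, -1.7]
finger_gap: 0.62
t 5.2 tcp [0.3782 0.2938 0.1297] q1,q6 [0.49 0.43] gap 0.62 F [ 0.   0.1 -1.7]
SHIFT [0.04, -0.02, 10.02] TURN [0.0006, 0.0019, 0.0001]
```

```bash
python3 -m pendant '[[[0,0,3],[0,0,0],0],[[0,0,6],[0,0,0],0],[[0,0,8],[0,0,0],0],[[0,0,9],[0,0,0],0],[[0,0,9.6],[0,0,0],0],[[0,0,9.9],[0,0,0],0],[[0,0,9.9],[0,0,0],0]]' 40
```

```text
time_s: 6.08
tcp_pos: [0.3785, 0.2936, 0.031]
orientation: [2.153, 2.285, -0.001]
contact_force: [-0.0, -0.5, -2.0]
finger_gap: 0.622
```

```bash
python3 -m pendant '[[[0,0,0],[0,0,0],0],[[0,0,0.1],[0,0,0],0]]' 40
```

```text
time_s: 6.32
tcp_pos: [0.3787, 0.2938, 0.0303]
orientation: [2.153, 2.285, 0.0]
contact_force: [-0.1, -0.4, -2.0]
finger_gap: 0.615
```

```bash
python3 -m pendant '[[[0,0,0.15],[0,0,0],0],[[0,0,0.2],[0,0,0],0]]' 40
```

```text
time_s: 6.58
tcp_pos: [0.3788, 0.2939, 0.0293]
orientation: [2.153, 2.285, 0.002]
contact_force: [-7.4, -4.5, 29.9]
finger_gap: 0.62
```

```bash
python3 -m pendant '[[[0,0,-0.1],[0,0,0],0],[[0,0,-0.1],[0,0,0],1],[[0,0,-0.1],[0,0,0],1],[[0,0,-0.1],[0,0,0],1],[[0,0,-3],[0,0,0],1],[[0,0,-8],[0,0,0],1],[[0,0,-12],[0,0,0],1],[[0,0,-12],[0,0,0],1]]' 40;  python3 - <<'E'
from h import *
plan(.5638,.0600,.16,3.4)
E
```

```text
time_s: 7.58
tcp_pos: [0.3798, 0.2947, 0.1517]
orientation: [2.151, 2.284, 0.009]
contact_force: [0.5, 0.7, -1.1]
finger_gap: 1.002
t 7.58 tcp [0.3798 0.2947 0.1517] q1,q6 [0.49 0.43] gap 1.002 F [ 0.5  0.7 -1.1]
SHIFT [-24.52, 16.97, -0.74] TURN [0.0061, 0.0048, -1.5706]
```

```bash
python3 -m pendant '[[[-24.5,17,-0.8],[0,0,-1.57],1],[[-24.5,17,-0.8],[0,0,-1.57],1],[[-24.5,17,-0.8],[0,0,-1.57],1],[[-24.5,17,-0.8],[0,0,-1.57],1],[[-24.5,17,-0.8],[0,0,-1.57],1],[[-24.5,17,-0.8],[0,0,-1.57],1],[[-24.5,17,-0.8],[0,0,-1.57],1],[[-24.5,17,-0.8],[0,0,-1.57],1],[[-24.5,17,-0.8],[0,0,-1.57],1],[[-24.5,17,-0.8],[0,0,-1.57],1],[[-24.5,17,-0.8],[0,0,-1.57],1],[[-24.5,17,-0.8],[0,0,-1.57],1]]'
python3 - <<'E'
from h import *
from workcell import r
plan(.5638,.0600,.035,3.4)
s=r.snapshot("wrist");cv2.imwrite("pics/w2.png",s["frame"][:,:,::-1])
s=r.snapshot("top");cv2.imwrite("pics/t2.png",s["frame"][:,:,::-1])
E
```

```text
time_s: 9.07
tcp_pos: [0.564, 0.0603, 0.1605]
orientation: [-0.089, 3.134, 0.002]
contact_force: [-0.3, -0.5, 0.4]
finger_gap: 1.001
t 9.07 tcp [0.564  0.0603 0.1605] q1,q6 [-0.04 -1.67] gap 1.001 F [-0.3 -0.5  0.4]
SHIFT [0.11, -0.04, 12.54] TURN [0.0009, 0.0067, -0.0024]
```

View pics/w2.png

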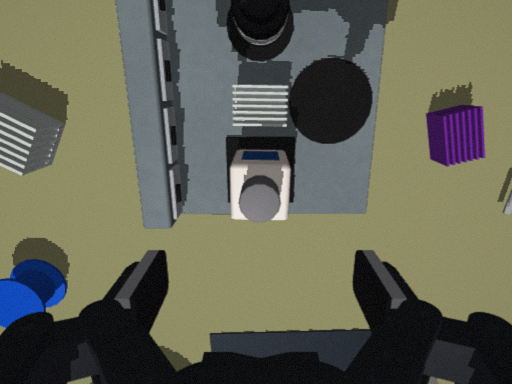

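View pics/t2.png

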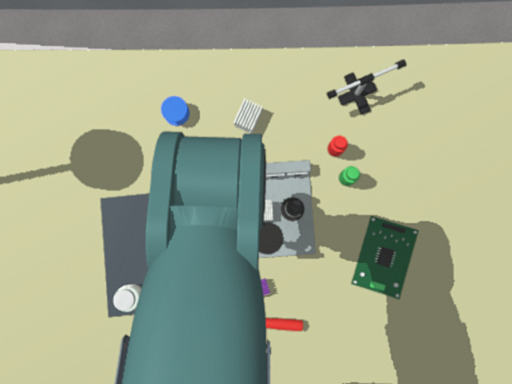

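```bash
python3 -m pendant '[[[0.1,0,4],[0,0.007,0],1],[[0.1,0,8],[0,0.007,0],1],[[0.1,0,11],[0,0.007,0],1],[[0.1,0,12.4],[0,0.007,0],1],[[0.1,0,12.4],[0,0.007,0],1],[[0.1,0,12.4],[0,0.007,0],0],[[0.1,0,12.4],[0,0.007,0],0],[[0.1,0,12.4],[0,0.007,0],0],[[0.1,0,12.4],[0,0.007,0],0],[[0.1,0,12.4],[0,0.007,0],0],[[0.1,0,12.4],[0,0.007,0],0]]' 40
python3 -m pendant '[[[0,0,-2],[0,0,0],0],[[0,0,-5],[0,0,0],0],[[0,0,-9],[0,0,0],0],[[0,0,-12],[0,0,0],0],[[0,0,-12],[0,0,0],0]]' 40
python3 - <<'E'
from h import *
plan(.567,.311,.14,3.4)
E
```

```text
time_s: 10.55
tcp_pos: [0.5645, 0.0604, 0.0376]
orientation: [-0.091, 3.139, 0.001]
contact_force: [-0.6, 0.6, 6.5]
finger_gap: 0.535
time_s: 11.18
tcp_pos: [0.5654, 0.0602, 0.1599]
orientation: [-0.09, 3.135, 0.001]
contact_force: [-0.1, 1.0, -2.3]
finger_gap: 0.534
t 11.18 tcp [0.5654 0.0602 0.1599] q1,q6 [-0.04 -1.67] gap 0.534 F [-0.1  1.  -2.3]
SHIFT [-1.59, 25.02, 2.0] TURN [0.0003, 0.0056, -0.0017]
```

```bash
python3 -m pendant '[[[-0.3,4,0],[0,0.005,0],0],[[-0.5,8,0],[0,0.005,0],0],[[-0.8,12,0],[0,0.005,0],0],[[-1,16,0.5],[0,0.005,0],0],[[-1.3,20,1],[0,0.005,0],0],[[-1.5,23,1.5],[0,0.005,0],0],[[-1.6,24.5,2],[0,0.005,0],0],[[-1.6,25,2],[0,0.005,0],0],[[-1.6,25,2],[0,0.005,0],0]]' 40
python3 - <<'E'
from h import *
plan(.567,.311,.0315,3.4)
E
```

```text
time_s: 12.3
tcp_pos: [0.5671, 0.3102, 0.14]
orientation: [-0.09, 3.14, 0.0]
contact_force: [-0.8, -0.6, -1.9]
finger_gap: 0.531
t 12.3 tcp [0.5671 0.3102 0.14  ] q1,q6 [ 0.37 -1.25] gap 0.531 F [-0.8 -0.6 -1.9]
SHIFT [0.01, 0.08, 10.85] TURN [0.0001, 0.0005, -0.002]
```

```bash
python3 -m pendant '[[[0,0,3],[0,0,0],0],[[0,0,6],[0,0,0],0],[[0,0,8.5],[0,0,0],0],[[0,0,10],[0,0,0],0],[[0,0,10.5],[0,0,0],0],[[0,0,10.8],[0,0,0],0],[[0,0,10.85],[0,0,0],0]]' 40
```

```text
time_s: 13.18
tcp_pos: [0.5675, 0.3102, 0.0321]
orientation: [-0.09, 3.139, 0.001]
contact_force: [0.3, -0.9, -1.3]
finger_gap: 0.535
```

```bash
python3 -m pendant '[[[0,0,0.1],[0,0,0],0],[[0,0,0.12],[0,0,0],0]]' 40
```

```text
time_s: 13.42
tcp_pos: [0.5677, 0.3104, 0.0312]
orientation: [-0.09, 3.139, 0.001]
contact_force: [0.0, -0.1, -1.9]
finger_gap: 0.533
```

```bash
python3 -m pendant '[[[0,0,0.05],[0,0,0],0],[[0,0,0.05],[0,0,0],1],[[0,0,0.05],[0,0,0],1],[[0,0,0.05],[0,0,0],1],[[0,0,-3],[0,0,0],1],[[0,0,-8],[0,0,0],1],[[0,0,-13],[0,0,0],1],[[0,0,-13],[0,0,0],1]]' 40;  python3 - <<'E'
from h import *
plan(.5705,-.0673,.16,3.4)
E
```

```text
time_s: 14.42
tcp_pos: [0.5691, 0.311, 0.165]
orientation: [-0.09, 3.132, 0.004]
contact_force: [0.2, -0.3, -0.2]
finger_gap: 0.997
t 14.43 tcp [0.5691 0.311  0.165 ] q1,q6 [ 0.37 -1.25] gap 0.997 F [ 0.2 -0.3 -0.2]
SHIFT [2.03, -37.78, 0.39] TURN [0.0025, 0.0079, -0.0019]
```

```bash
python3 -m pendant '[[[2.1,-37.8,0.4],[0.002,0.007,0],1],[[2.1,-37.8,0.4],[0.002,0.007,0],1],[[2.1,-37.8,0.4],[0.002,0.007,0],1],[[2.1,-37.8,0.4],[0.002,0.007,0],1],[[2.1,-37.8,0.4],[0.002,0.007,0],1],[[2.1,-37.8,0.4],[0.002,0.007,0],1],[[2.1,-37.8,0.4],[0.002,0.007,0],1],[[2.1,-37.8,0.4],[0.002,0.007,0],1],[[2.1,-37.8,0.4],[0.002,0.007,0],1],[[2.1,-37.8,0.4],[0.002,0.007,0],1],[[2.1,-37.8,0.4],[0.002,0.007,0],1]]'
python3 - <<'E'
from h import *
from workcell import r
plan(.5705,-.0673,.037,3.4)
s=r.snapshot("wrist");cv2.imwrite("pics/w3.png",s["frame"][:,:,::-1])
np.savez("pics/w3.npz",**s)
E
```

```text
time_s: 15.8
tcp_pos: [0.5699, -0.0669, 0.1599]
orientation: [-0.092, 3.139, 0.001]
contact_force: [-0.1, -0.6, -0.4]
finger_gap: 1.001
t 15.8 tcp [ 0.5699 -0.0669  0.1599] q1,q6 [-0.26 -1.89] gap 1.001 F [-0.1 -0.6 -0.4]
SHIFT [-0.05, -0.05, 12.29] TURN [0.0005, 0.0009, -0.0008]
```

View pics/w3.png

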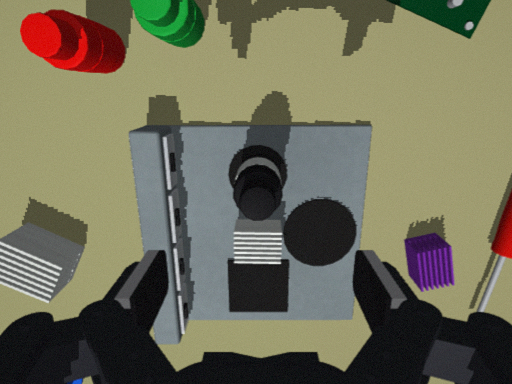

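The canister cap at (259,195) is centred between the fingers. The round pad at (320,232) and the square pad at (259,286) are now bare. I'll grip the canister.

```bash
python3 -m pendant '[[[0,0,4],[0,0,0],1],[[0,0,8],[0,0,0],1],[[0,0,11],[0,0,0],1],[[0,0,12.3],[0,0,0],1],[[0,0,12.3],[0,0,0],1],[[0,0,12.3],[0,0,0],0],[[0,0,12.3],[0,0,0],0],[[0,0,12.3],[0,0,0],0],[[0,0,12.3],[0,0,0],0],[[0,0,12.3],[0,0,0],0],[[0,0,12.3],[0,0,0],0],[[0,0,12.3],[0,0,0],0]]' 40
python3 -m pendant '[[[0,0,-2],[0,0,0],0],[[0,0,-5],[0,0,0],0],[[0,0,-9],[0,0,0],0],[[0,0,-12.5],[0,0,0],0],[[0,0,-12.5],[0,0,0],0]]' 40
python3 - <<'E'
from h import *
plan(.4725,.3025,.155,3.4)
E
```

```text
time_s: 17.35
tcp_pos: [0.5704, -0.0671, 0.0378]
orientation: [-0.091, 3.138, 0.0]
contact_force: [-0.8, -0.2, 6.4]
finger_gap: 0.434
time_s: 17.98
tcp_pos: [0.5713, -0.0674, 0.1653]
orientation: [-0.091, 3.134, -0.002]
contact_force: [0.1, -0.5, -2.6]
finger_gap: 0.431
t 17.98 tcp [ 0.5713 -0.0674  0.1653] q1,q6 [-0.26 -1.89] gap 0.431 F [ 0.1 -0.5 -2.6]
SHIFT [7.72, 37.51, 0.93] TURN [-0.0013, 0.0063, -0.001]
```

```bash
python3 -m pendant '[[[0.8,4,0],[0,0.006,0],0],[[1.7,8,0],[0,0.006,0],0],[[2.6,12.5,0],[0,0.006,0],0],[[3.6,17.5,0.3],[0,0.006,0],0],[[4.6,22.5,0.5],[0,0.006,0],0],[[5.7,27.5,0.7],[0,0.006,0],0],[[6.7,32.5,0.9],[0,0.006,0],0],[[7.4,36,0.9],[0,0.006,0],0],[[7.7,37.5,0.9],[0,0.006,0],0],[[7.7,37.5,0.9],[0,0.006,0],0],[[7.7,37.5,0.9],[0,0.006,0],0]]' 40
python3 - <<'E'
from h import *
plan(.4725,.3025,.0315,3.4)
E
```

```text
time_s: 19.35
tcp_pos: [0.4729, 0.3014, 0.155]
orientation: [0.09, -3.14, 0.003]
contact_force: [0.1, -0.2, -2.2]
finger_gap: 0.435
t 19.35 tcp [0.4729 0.3014 0.155 ] q1,q6 [ 0.42 -1.21] gap 0.435 F [ 0.1 -0.2 -2.2]
SHIFT [0.03, 0.13, 12.35] TURN [-0.0018, -0.0001, -0.0019]
```

```bash
python3 -m pendant '[[[0,0.1,4],[0,0,0],0],[[0,0.1,8],[0,0,0],0],[[0,0.1,10.5],[0,0,0],0],[[0,0.1,11.7],[0,0,0],0],[[0,0.1,12.2],[0,0,0],0],[[0,0.1,12.35],[0,0,0],0],[[0,0.1,12.35],[0,0,0],0]]' 40
python3 -m pendant '[[[0,0,0.05],[0,0,0],0],[[0,0,0.05],[0,0,0],0]]' 40
```

```text
time_s: 20.23
tcp_pos: [0.4733, 0.3024, 0.0322]
orientation: [-0.09, 3.139, -0.002]
contact_force: [0.4, -0.0, -1.6]
finger_gap: 0.437
time_s: 20.48
tcp_pos: [0.4734, 0.3025, 0.032]
orientation: [-0.09, 3.139, -0.002]
contact_force: [0.8, 0.1, -1.1]
finger_gap: 0.431
```

```bash
python3 -m pendant '[[[0,0,0.1],[0,0,0],0],[[0,0,0.12],[0,0,0],0],[[0,0,0.12],[0,0,0],0.8],[[0,0,0.12],[0,0,0],0.8],[[0,0,0.12],[0,0,0],0.8],[[0,0,-4],[0,0,0],0.8],[[0,0,-8],[0,0,0],0.8],[[0,0,-13],[0,0,0],0.8],[[0,0,-13],[0,0,0],0.8]]' 40;  python3 - <<'E'
from h import *
plan(.5685,-.003,.16,93.4)
E
```

```text
time_s: 21.6
tcp_pos: [0.4748, 0.3034, 0.1653]
orientation: [-0.09, 3.133, 0.002]
contact_force: [0.8, -0.4, 0.2]
finger_gap: 0.802
t 21.6 tcp [0.4748 0.3034 0.1653] q1,q6 [ 0.42 -1.2 ] gap 0.802 F [ 0.8 -0.4  0.2]
SHIFT [-7.59, -31.13, 0.56] TURN [0.0061, 0.0048, 1.569]
```

Run:
```python
from h import *
from workcell import r
for n in("top","scene"):
    s=r.snapshot(n);cv2.imwrite(f"pics/{n}4.png",s["frame"][:,:,::-1]);np.savez(f"pics/{n}4.npz",**s)
f=cv2.imread("pics/top4.png");cv2.imwrite("pics/c_top4.png",cv2.resize(f[150:270,205:325],None,fx=5,fy=5,interpolation=cv2.INTER_CUBIC))
```

```text
(no output)
```

View pics/top4.png

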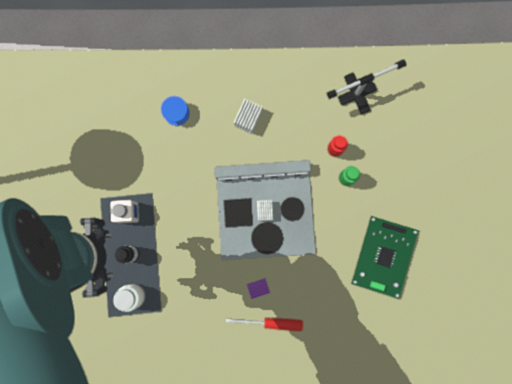

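View pics/c_top4.png

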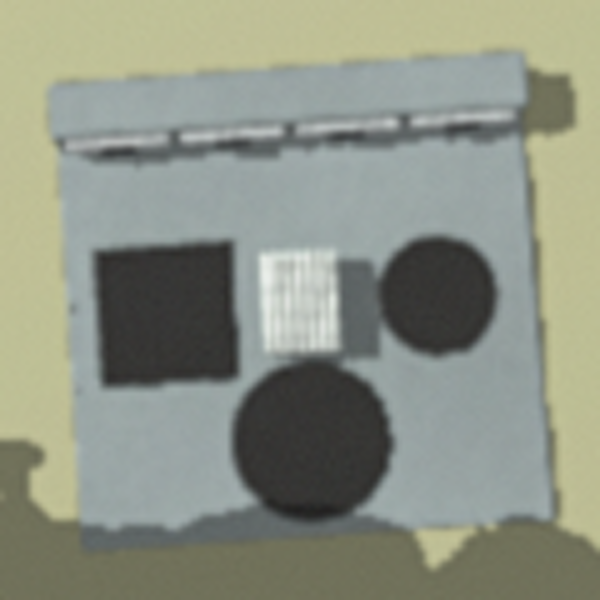

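View pics/scene4.png

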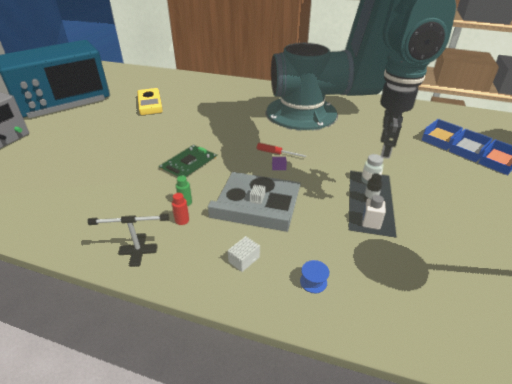

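```bash
cat > meas.py <<'E'
from h import *
def big(m,b):
    mm=np.zeros_like(m);x0,y0,x1,y1=b;mm[y0:y1,x0:x1]=m[y0:y1,x0:x1]
    return max(cv2.findContours(mm,cv2.RETR_EXTERNAL,cv2.CHAIN_APPROX_NONE)[0],key=cv2.contourArea)
def rect(s,c,z):
    P=ray(s,c[:,0,:],z)[:,:2].astype(np.float32);rc=cv2.minAreaRect(P);bx=cv2.boxPoints(rc)
    e=max([bx[1]-bx[0],bx[2]-bx[1]],key=np.linalg.norm);a=np.degrees(np.arctan2(e[1],e[0]))
    return P,np.round(rc[0],4),np.round(rc[1],4),round((a+90)%180-90,1)
E
python3 - <<'E'
from meas import *
s=dict(np.load("pics/top4.npz"));f=cv2.imread("pics/top4.png");g=f.max(2)
k=4;F=cv2.resize(f,None,fx=k,fy=k,interpolation=cv2.INTER_CUBIC);G=F.max(2)
def B(b):return [k*v for v in b]
m=cv2.inRange(G,0,85)
for n,b,z in[("round",(245,218,290,258),.009),("square",(220,193,256,230),.009),("small",(277,192,308,225),.009),("module",(372,243,400,272),.02)]:
    mm=cv2.morphologyEx(m,cv2.MORPH_OPEN,np.ones((15,15))) 
    c=big(mm,B(b));c=(c.astype(float)+.5)/k-.5
    P,ctr,size,a=rect(s,c,z)
    M=P.mean(0); h=cv2.minEnclosingCircle(P)
    print(n,"rect",ctr,size,a,"ellipse",np.round(cv2.fitEllipse(P)[0],4),np.round(cv2.fitEllipse(P)[1],4))
c=big(cv2.inRange(G,160,255),B((255,196,277,224)));c=(c.astype(float)+.5)/k-.5
print("hs",rect(s,c,.036)[1:])
C=cloud(s)
for nm,(x0,y0,x1,y1),zl,zh in [("jarcap",(105,280,150,320),.075,.1),("cancap",(110,240,142,270),.079,.105),("botcap",(105,195,145,230),.075,.1),("hs",(254,196,278,224),.028,.045)]:
    Q=C[y0:y1,x0:x1].reshape(-1,3);Q=Q[(Q[:,2]>zl)&(Q[:,2]<zh)];print(nm,len(Q),np.round(Q.mean(0),4),np.round((Q.min(0)+Q.max(0))/2,4),np.round(np.ptp(Q,0),4))
E
```

```text
round rect [ 0.5067 -0.0082] [0.0691 0.0733] -0.4 ellipse [ 0.5061 -0.0082] [0.0694 0.073 ]
square rect [0.5643 0.057 ] [0.0618 0.0622] -86.6 ellipse [0.5645 0.0571] [0.071  0.0717]
small rect [ 0.572  -0.0655] [0.0517 0.0513] 89.5 ellipse [ 0.5719 -0.0661] [0.052  0.0521]
module rect [ 0.4629 -0.2696] [0.0303 0.0433] -16.8 ellipse [ 0.4629 -0.2697] [0.0326 0.0493]
hs (array([ 0.5687, -0.0055]), array([0.0485, 0.0619]), np.float32(-0.5))
jarcap 372 [0.3799 0.2934 0.083 ] [0.3798 0.2944 0.0822] [0.0435 0.0434 0.0133]
cancap 131 [0.4736 0.3001 0.0865] [0.4731 0.3005 0.0853] [0.0231 0.0263 0.0119]
botcap 174 [0.5666 0.3079 0.085 ] [0.5661 0.3088 0.0826] [0.0281 0.0303 0.0151]
hs 128 [ 0.5678 -0.0028  0.035 ] [ 0.5678 -0.0023  0.0336] [0.0445 0.0314 0.0108]
```

The top view shows jar (128,297), canister (124,254) and bottle (122,211) standing on the mat, and all three pads bare. The pad centres agree with each other: 61.5 mm from their common middle, yaw 3.4°. Next is the heat sink.

```bash
python3 -m pendant '[[[-7.6,-31.1,0.5],[0.006,0.005,1.569],0.65],[[-7.6,-31.1,0.5],[0.006,0.005,1.569],0.65],[[-7.6,-31.1,0.5],[0.006,0.005,1.569],0.65],[[-7.6,-31.1,0.5],[0.006,0.005,1.569],0.65],[[-7.6,-31.1,0.5],[0.006,0.005,1.569],0.65],[[-7.6,-31.1,0.5],[0.006,0.005,1.569],0.65],[[-7.6,-31.1,0.5],[0.006,0.005,1.569],0.65],[[-7.6,-31.1,0.5],[0.006,0.005,1.569],0.65],[[-7.6,-31.1,0.5],[0.006,0.005,1.569],0.65],[[-7.6,-31.1,0.5],[0.006,0.005,1.569],0.65],[[-7.6,-31.1,0.5],[0.006,0.005,1.569],0.65],[[-7.6,-31.1,0.5],[0.006,0.005,1.569],0.65]]'
python3 - <<'E'
from h import *
from workcell import r
plan(.5680,-.0030,.011,93.4)
s=r.snapshot("wrist");cv2.imwrite("pics/w5.png",s["frame"][:,:,::-1]);np.savez("pics/w5.npz",**s)
C=cloud(s);m=(C[...,2]>.028)&(C[...,2]<.042)&(abs(C[...,0]-.568)<.04)&(abs(C[...,1]+.003)<.03)
Q=C[m];print(len(Q),Q.mean(0),(Q.min(0)+Q.max(0))/2,np.ptp(Q,0)); print(cv2.minAreaRect(Q[:,:2].astype(np.float32)))
E
```

```text
time_s: 23.2
tcp_pos: [0.5669, -0.0034, 0.1571]
orientation: [-2.152, -2.285, 0.008]
contact_force: [0.0, -0.4, 0.6]
finger_gap: 0.65
t 23.2 tcp [ 0.5669 -0.0034  0.1571] q1,q6 [-0.15 -0.21] gap 0.65 F [ 0.  -0.4  0.6]
SHIFT [0.06, 0.19, 14.61] TURN [-0.0055, 0.0015, 0.0009]
924 [ 0.56874983 -0.00384355  0.03495432] [ 0.57002174 -0.00343694  0.03279003] [0.04540225 0.03342696 0.0095624 ]
((0.5698263645172119, -0.0033881012350320816), (0.0445137545466423, 0.03187950327992439), 2.5174965858459473)
```

View pics/w5.png

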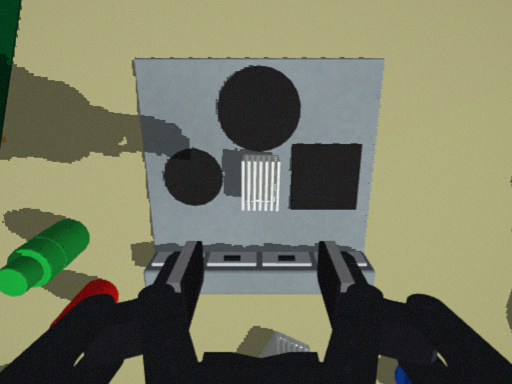

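```bash
python3 -m pendant '[[[0,0.2,5],[-0.005,0,0],0.65],[[0,0.25,10],[-0.005,0,0],0.65],[[0,0.25,13],[-0.005,0,0],0.65],[[0,0.25,14.3],[-0.005,0,0],0.65],[[0,0.25,14.5],[-0.005,0,0],0.65],[[0,0.25,14.5],[-0.005,0,0],0],[[0,0.25,14.5],[-0.005,0,0],0],[[0,0.25,14.5],[-0.005,0,0],0],[[0,0.25,14.5],[-0.005,0,0],0],[[0,0.25,14.5],[-0.005,0,0],0],[[0,0.25,14.5],[-0.005,0,0],0]]' 40;  python3 - <<'E'
from h import *
plan(.5690,-.0030,.13,93.4)
E
```

```text
time_s: 24.62
tcp_pos: [0.5696, -0.0037, 0.0135]
orientation: [2.152, 2.285, 0.0]
contact_force: [-1.2, -0.2, 7.6]
finger_gap: 0.37
t 24.62 tcp [ 0.5696 -0.0037  0.0135] q1,q6 [-0.15 -0.21] gap 0.37 F [-1.2 -0.2  7.6]
SHIFT [0.05, -0.03, -11.65] TURN [0.0019, 0.0021, 0.0008]
```

```bash
python3 -m pendant '[[[0,0,-2],[0,0,0],0],[[0,0,-5],[0,0,0],0],[[0,0,-9],[0,0,0],0],[[0,0,-13],[0,0,0],0],[[0,0,-13],[0,0,0],0]]' 40
python3 - <<'E'
from h import *
plan(.4629,-.2696,.14,73.2)
E
```

```text
time_s: 25.25
tcp_pos: [0.5709, -0.0036, 0.1468]
orientation: [2.148, 2.282, 0.005]
contact_force: [0.5, 0.0, -2.0]
finger_gap: 0.369
t 25.25 tcp [ 0.5709 -0.0036  0.1468] q1,q6 [-0.15 -0.21] gap 0.369 F [ 0.5  0.  -2. ]
SHIFT [-25.9, -12.39, 0.67] TURN [0.0081, 0.0019, 0.3534]
```

```bash
python3 -m pendant '[[[-4,-2,0.1],[0.008,0.002,0.05],0],[[-8,-4,0.2],[0.008,0.002,0.1],0],[[-12,-6,0.3],[0.008,0.002,0.15],0],[[-16,-8,0.4],[0.008,0.002,0.2],0],[[-20,-10,0.5],[0.008,0.002,0.26],0],[[-23.5,-11.3,0.6],[0.008,0.002,0.31],0],[[-25.5,-12.2,0.6],[0.008,0.002,0.353],0],[[-25.9,-12.4,0.6],[0.008,0.002,0.353],0],[[-25.9,-12.4,0.6],[0.008,0.002,0.353],0],[[-25.9,-12.4,0.6],[0.008,0.002,0.353],0]]' 40
python3 - <<'E'
from h import *
from workcell import r
plan(.4629,-.2696,.04,73.2)
for n in("wrist","top","scene"):
    s=r.snapshot(n);cv2.imwrite(f"pics/{n}6.png",s["frame"][:,:,::-1]);np.savez(f"pics/{n}6.npz",**s)
E
```

```text
time_s: 26.5
tcp_pos: [0.463, -0.2688, 0.1406]
orientation: [-2.52, -1.875, -0.0]
contact_force: [0.9, 0.3, -0.8]
finger_gap: 0.365
t 26.5 tcp [ 0.463  -0.2688  0.1406] q1,q6 [-0.68 -0.39] gap 0.365 F [ 0.9  0.3 -0.8]
SHIFT [-0.08, 0.02, 10.06] TURN [-0.0002, -0.0004, 0.0018]
```

View pics/wrist6.png

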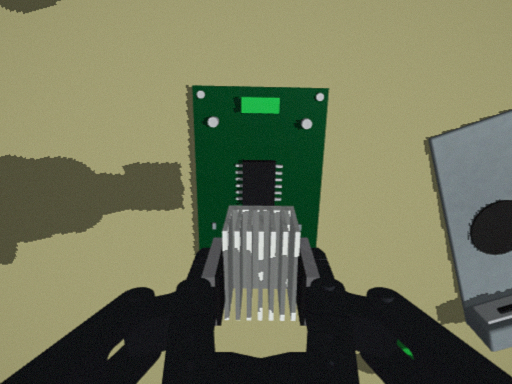

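View pics/scene6.png

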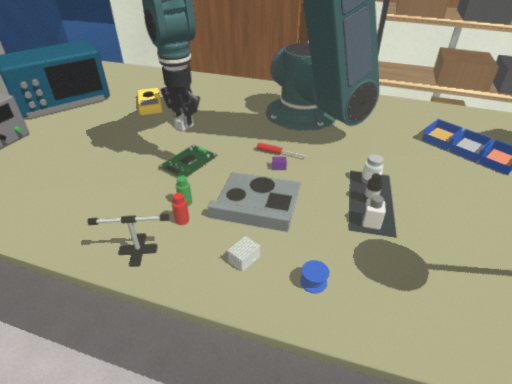

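Run:
```python
from meas import *
from workcell import r
st=r.get_state();R0=R.from_rotvec(st["orientation"]);p=st["tcp_pos"]
s=dict(np.load("pics/wrist6.npz"));C=cloud(s);T=(C-p)@R0.as_matrix()
m=np.zeros(T.shape[:2],bool);m[200:325,222:300]=1
m&=(T[...,2]>-.027)&(T[...,2]<-.018)&(abs(T[...,1])<.04)&(abs(T[...,0])<.02)
Q=T[m];print(len(Q),np.round([Q.min(0),Q.max(0)],4));print(np.histogram(Q[:,1],bins=12))
# top face pixels
print(cv2.minAreaRect(Q[:,:2].astype(np.float32)))
# board & module
f=cv2.imread("pics/wrist6.png");hsv=cv2.cvtColor(f,cv2.COLOR_BGR2HSV)
# edges of board: fit lines to left/right edges and front(robot side) edge, rows 95..190
gm=cv2.inRange(hsv,(40,80,15),(95,255,255))
L=[];Rr=[]
for v in range(100,195,3):
    xs=np.where(gm[v,150:400])[0]+150
    L.append((xs.min()-.5,v));Rr.append((xs.max()+.5,v))
for n,e in(("L",L),("R",Rr)):
    P=ray(s,e,.012)[:,:2].astype(np.float32); l=cv2.fitLine(P,cv2.DIST_HUBER,0,.01,.01).ravel();print(n,np.degrees(np.arctan(l[1]/l[0])),l[2:])
print("green top corners",ray(s,[(192.5,87),(328,88)],.012))
k=cv2.inRange(f.max(2),0,50);mm=big(cv2.morphologyEx(k,cv2.MORPH_OPEN,np.ones((3,3))),(232,155,285,206))
x,y,w,h=cv2.boundingRect(mm);print(x,y,w,h); print("mod robot-side edge mid",ray(s,[(x,y-.5),(x+w-1,y-.5)],.02))
st4=dict(np.load("pics/top6.npz"));
```

```text
3456 [[-0.016  -0.0228 -0.0269]
 [ 0.017   0.0229 -0.018 ]]
(array([355, 300, 310, 333, 304, 302, 285, 279, 268, 268, 259, 193]), array([-2.28081924e-02, -1.89981270e-02, -1.51880616e-02, -1.13779962e-02,
       -7.56793078e-03, -3.75786537e-03,  5.22000324e-05,  3.86226544e-03,
        7.67233084e-03,  1.14823962e-02,  1.52924617e-02,  1.91025271e-02,
        2.29125925e-02]))
((0.00025220029056072235, 7.102265954017639e-06), (0.03296145424246788, 0.045318420976400375), 1.360371470451355)
L -17.97914 [ 0.4094617 -0.3109337]
R -18.140568 [ 0.4509355 -0.2086452]
green top corners [[ 0.37317708 -0.29819997  0.012     ]
 [ 0.40523344 -0.19447098  0.012     ]]
238 160 38 46
mod robot-side edge mid [[ 0.4384853  -0.28054123  0.02      ]
 [ 0.44736774 -0.25105929  0.02      ]]
```

Run:
```python
from h import *
plan(.4634,-.2703,.0285,72.5)
```

```text
t 26.65 tcp [ 0.463  -0.2691  0.1407] q1,q6 [-0.68 -0.39] gap 0.371 F [ 0.1 -0.2 -0.1]
SHIFT [-0.11, 0.07, 11.22] TURN [0.0001, -0.0002, 0.0137]
```

```bash
python3 -m pendant '[[[-0.1,0.05,3],[0,0,0.014],0],[[-0.1,0.05,6],[0,0,0.014],0],[[-0.1,0.05,9],[0,0,0.014],0],[[-0.1,0.05,10.3],[0,0,0.014],0],[[-0.1,0.05,10.9],[0,0,0.014],0],[[-0.1,0.05,11.1],[0,0,0.014],0],[[-0.1,0.05,11.1],[0,0,0.014],0]]' 40
python3 - <<'E'
from h import *
plan(.4634,-.2703,.0275,72.5)
E
```

```text
time_s: 27.52
tcp_pos: [0.4636, -0.2704, 0.0303]
orientation: [2.533, 1.857, 0.001]
contact_force: [0.1, 0.1, -1.0]
finger_gap: 0.365
t 27.52 tcp [ 0.4636 -0.2704  0.0303] q1,q6 [-0.68 -0.37] gap 0.365 F [ 0.1  0.1 -1. ]
SHIFT [0.0, -0.02, 0.28] TURN [0.001, 0.0001, -0.0002]
```

```bash
python3 -m pendant '[[[0,0,0.1],[0,0,0],0],[[0,0,0.2],[0,0,0],0],[[0,0,0.2],[0,0,0],0]]' 40
```

```text
time_s: 27.9
tcp_pos: [0.4636, -0.2704, 0.0284]
orientation: [2.533, 1.857, 0.001]
contact_force: [0.4, -0.0, -0.8]
finger_gap: 0.363
```

```bash
python3 -m pendant '[[[0,0,0.07],[0,0,0],0],[[0,0,0.07],[0,0,0],0]]' 40
```

```text
time_s: 28.15
tcp_pos: [0.4636, -0.2704, 0.0277]
orientation: [2.533, 1.857, 0.001]
contact_force: [-0.4, 1.1, -1.3]
finger_gap: 0.365
```

```bash
python3 -m pendant '[[[0,0,0.05],[0,0,0],0],[[0,0,0.05],[0,0,0],0]]' 40
```

```text
time_s: 28.4
tcp_pos: [0.4636, -0.2704, 0.0275]
orientation: [2.533, 1.857, 0.001]
contact_force: [-1.3, 1.7, 6.5]
finger_gap: 0.364
```

Contact at 6.5 N. I'll open gently, retreat and check.

```bash
python3 -m pendant '[[[0,0,0],[0,0,0],0.45],[[0,0,0],[0,0,0],0.55],[[0,0,0],[0,0,0],0.65],[[0,0,0],[0,0,0],0.65],[[0,0,-3],[0,0,0],0.65],[[0,0,-8],[0,0,0],0.65],[[0,0,-13],[0,0,0],0.65],[[0,0,-13],[0,0,0],0.65]]' 40
python3 - <<'E'
from h import *
from workcell import r
for n in("wrist","top"):
    s=r.snapshot(n);cv2.imwrite(f"pics/{n}7.png",s["frame"][:,:,::-1]);np.savez(f"pics/{n}7.npz",**s)
C=cloud(dict(np.load("pics/wrist7.npz")));m=(C[...,2]>.042)&(C[...,2]<.058)&(abs(C[...,0]-.4636)<.035)&(abs(C[...,1]+.2704)<.03)
Q=C[m];print(len(Q),np.median(Q[:,2]),cv2.minAreaRect(Q[:,:2].astype(np.float32)))
plan(.38,.294,.16,93.4)
E
```

```text
time_s: 29.4
tcp_pos: [0.4648, -0.2714, 0.1609]
orientation: [2.528, 1.853, 0.003]
contact_force: [-0.5, 0.1, 0.1]
finger_gap: 0.654
972 0.049234237688089405 ((0.4639776051044464, -0.26987895369529724), (0.03177675977349281, 0.04430210217833519), 71.27225494384766)
t 29.5 tcp [ 0.4635 -0.2703  0.1575] q1,q6 [-0.68 -0.37] gap 0.651 F [ 0.4  0.2 -0.5]
SHIFT [51.31, -24.94, -0.32] TURN [0.0016, 0.0008, -0.365]
```

View pics/wrist7.png

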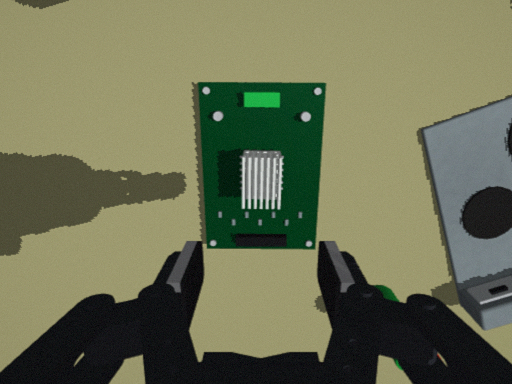

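View pics/top7.png

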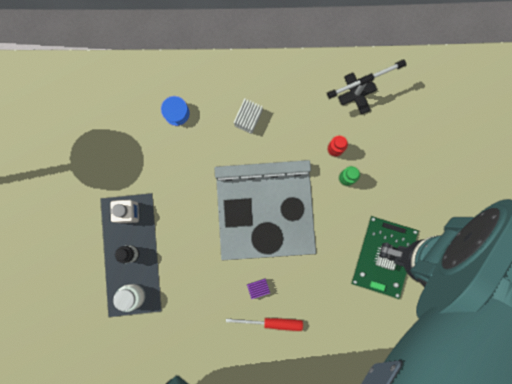

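Run:
```python
from meas import *
s=dict(np.load("pics/wrist7.npz"));f=cv2.imread("pics/wrist7.png");hsv=cv2.cvtColor(f,cv2.COLOR_BGR2HSV)
m=cv2.inRange(hsv,(40,80,15),(95,255,255));m[:, :190]=0;m[262:]=0;m[:,340:]=0
m=cv2.morphologyEx(m,cv2.MORPH_OPEN,np.ones((3,3)))
c=big(m,(185,70,340,262));print("board",rect(s,c,.012)[1:],cv2.boundingRect(c))
C=cloud(s);g=m>0;print("board z",np.median(C[...,2][g]))
print(cv2.inRange(f,0,0).shape)
```

```text
board (array([ 0.4644, -0.2708]), array([0.1106, 0.1602]), np.float32(-17.8)) (198, 82, 128, 168)
board z 0.011382936965592505
(384, 512)
```

Seen in one view, the heat sink is at (0.4640, -0.2699) and the board centre at (0.4644, -0.2708). The yaws agree within 1° and the heat sink's top is at 0.049, so it lies flat and centred. Now the jar goes back.

```bash
python3 -m pendant '[[[51.35,-24.9,-0.3],[0.002,0,-0.365],1],[[51.35,-24.9,-0.3],[0.002,0,-0.365],1],[[51.35,-24.9,-0.3],[0.002,0,-0.365],1],[[51.35,-24.9,-0.3],[0.002,0,-0.365],1],[[51.35,-24.9,-0.3],[0.002,0,-0.365],1],[[51.35,-24.9,-0.3],[0.002,0,-0.365],1],[[51.35,-24.9,-0.3],[0.002,0,-0.365],1],[[51.35,-24.9,-0.3],[0.002,0,-0.365],1],[[51.35,-24.9,-0.3],[0.002,0,-0.365],1],[[51.35,-24.9,-0.3],[0.002,0,-0.365],1],[[51.35,-24.9,-0.3],[0.002,0,-0.365],1],[[51.35,-24.9,-0.3],[0.002,0,-0.365],1]]' 40
python3 - <<'E'
from h import *
plan(.3795,.294,.0295,93.4)
E
```

```text
time_s: 31.0
tcp_pos: [0.3806, 0.293, 0.1594]
orientation: [2.156, 2.285, -0.003]
contact_force: [0.4, -0.9, -0.8]
finger_gap: 1.0
t 31.0 tcp [0.3806 0.293  0.1594] q1,q6 [0.49 0.43] gap 1.0 F [ 0.4 -0.9 -0.8]
SHIFT [0.12, -0.09, 12.99] TURN [-0.0013, 0.0013, -0.0015]
```

```bash
python3 -m pendant '[[[0.1,-0.1,4],[0,0,0],1],[[0.1,-0.1,8],[0,0,0],1],[[0.1,-0.1,11.5],[0,0,0],1],[[0.1,-0.1,12.9],[0,0,0],1],[[0.1,-0.1,12.9],[0,0,0],1],[[0.1,-0.1,12.9],[0,0,0],0],[[0.1,-0.1,12.9],[0,0,0],0],[[0.1,-0.1,12.9],[0,0,0],0],[[0.1,-0.1,12.9],[0,0,0],0],[[0.1,-0.1,12.9],[0,0,0],0],[[0.1,-0.1,12.9],[0,0,0],0]]' 40
python3 -m pendant '[[[0,0,-2],[0,0,0],0],[[0,0,-5],[0,0,0],0],[[0,0,-9],[0,0,0],0],[[0,0,-12.5],[0,0,0],0],[[0,0,-12.5],[0,0,0],0]]' 40
python3 - <<'E'
from h import *
from workcell import r
plan(.507,-.008,.14,93.4)
st=r.get_state();R0=R.from_rotvec(st["orientation"])
s=r.snapshot("wrist");cv2.imwrite("pics/w8.png",s["frame"][:,:,::-1])
C=cloud(s);T=(C-st["tcp_pos"])@R0.as_matrix();np.save("pics/T8.npy",T)
m=(abs(T[...,1])<.045)&(abs(T[...,0])<.028)&(T[...,2]>-.06)&(T[...,2]<-.045)
Q=T[m];print(len(Q),np.round([Q.min(0),Q.max(0)],4),cv2.minEnclosingCircle(Q[:,:2].astype(np.float32)))
E
```

```text
time_s: 32.38
tcp_pos: [0.38, 0.2937, 0.0313]
orientation: [2.156, 2.284, -0.001]
contact_force: [-1.1, -3.9, 8.4]
finger_gap: 0.625
time_s: 33.0
tcp_pos: [0.3811, 0.2945, 0.1589]
orientation: [2.155, 2.283, 0.006]
contact_force: [0.4, 1.3, -2.5]
finger_gap: 0.619
t 33.0 tcp [0.3811 0.2945 0.1589] q1,q6 [0.49 0.43] gap 0.619 F [ 0.4  1.3 -2.5]
SHIFT [-30.93, 10.82, 1.91] TURN [0.0047, -0.0008, -0.0016]
10027 [[-0.028  -0.0219 -0.06  ]
 [ 0.028   0.0136 -0.045 ]] ((-2.6713854822446592e-05, -0.008906546980142593), 0.028180589899420738)
```

View pics/w8.png

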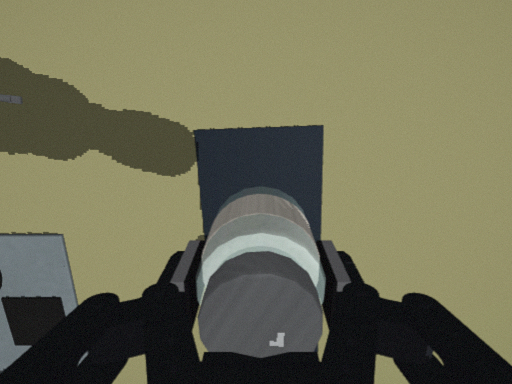

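```bash
python3 -m pendant '[[[-4,1.4,0],[0.005,0,0],0],[[-8,2.8,0],[0.005,0,0],0],[[-12,4.2,0.3],[0.005,0,0],0],[[-16,5.6,0.6],[0.005,0,0],0],[[-20,7,1],[0.005,0,0],0],[[-24,8.4,1.4],[0.005,0,0],0],[[-28,9.8,1.7],[0.005,0,0],0],[[-30.2,10.5,1.9],[0.005,0,0],0],[[-30.9,10.8,1.9],[0.005,0,0],0],[[-30.9,10.8,1.9],[0.005,0,0],0],[[-30.9,10.8,1.9],[0.005,0,0],0]]' 40
python3 - <<'E'
from h import *
plan(.507,-.008,.0395,93.4)
E
```

```text
time_s: 34.42
tcp_pos: [0.5056, -0.0073, 0.1385]
orientation: [-2.154, -2.284, 0.003]
contact_force: [0.2, 0.9, -1.6]
finger_gap: 0.617
t 34.42 tcp [ 0.5056 -0.0073  0.1385] q1,q6 [-0.18 -0.23] gap 0.617 F [ 0.2  0.9 -1.6]
SHIFT [-0.08, 0.17, 9.9] TURN [-0.0029, 0.0, -0.0008]
```

```bash
python3 -m pendant '[[[-0.08,0.1,3],[-0.002,0,0],0],[[-0.08,0.12,6],[-0.002,0,0],0],[[-0.08,0.12,8.5],[-0.002,0,0],0],[[-0.08,0.12,9.4],[-0.002,0,0],0],[[-0.08,0.12,9.8],[-0.002,0,0],0],[[-0.08,0.12,9.85],[-0.002,0,0],0],[[-0.08,0.12,9.85],[-0.002,0,0],0]]' 40
```

```text
time_s: 35.3
tcp_pos: [0.507, -0.0081, 0.0406]
orientation: [2.155, 2.285, -0.0]
contact_force: [0.1, -0.2, -1.0]
finger_gap: 0.624
```

```bash
python3 -m pendant '[[[0,0,0.1],[0,0,0],0],[[0,0,0.15],[0,0,0],0],[[0,0,0.15],[0,0,0],0]]' 40
```

```text
time_s: 35.67
tcp_pos: [0.507, -0.0081, 0.0391]
orientation: [2.155, 2.285, -0.0]
contact_force: [0.2, -1.0, -2.6]
finger_gap: 0.621
```

```bash
python3 -m pendant '[[[0,0,0.05],[0,0,0],0],[[0,0,0.06],[0,0,0],0]]' 40
```

```text
time_s: 35.92
tcp_pos: [0.507, -0.0081, 0.0385]
orientation: [2.155, 2.285, -0.0]
contact_force: [0.1, -0.4, -1.6]
finger_gap: 0.62
```

```bash
python3 -m pendant '[[[0,0,0.04],[0,0,0],0],[[0,0,0.04],[0,0,0],0.7],[[0,0,0.04],[0,0,0],0.85],[[0,0,0.04],[0,0,0],1],[[0,0,0.04],[0,0,0],1],[[0,0,-3],[0,0,0],1],[[0,0,-8],[0,0,0],1],[[0,0,-12],[0,0,0],1],[[0,0,-12],[0,0,0],1]]' 40
python3 - <<'E'
from h import *
plan(.5668,.310,.16,3.4)
E
```

```text
time_s: 37.05
tcp_pos: [0.5084, -0.0083, 0.161]
orientation: [2.152, 2.283, 0.004]
contact_force: [1.0, -0.3, -1.4]
finger_gap: 1.001
t 37.05 tcp [ 0.5084 -0.0083  0.161 ] q1,q6 [-0.18 -0.24] gap 1.001 F [ 1.  -0.3 -1.4]
SHIFT [31.43, 7.7, 0.1] TURN [0.0048, -0.0026, 1.5701]
```

```bash
python3 -m pendant '[[[31.4,7.7,0],[0.004,0.003,-1.57],1],[[31.4,7.7,0],[0.004,0.003,-1.57],1],[[31.4,7.7,0],[0.004,0.003,-1.57],1],[[31.4,7.7,0],[0.004,0.003,-1.57],1],[[31.4,7.7,0],[0.004,0.003,-1.57],1],[[31.4,7.7,0],[0.004,0.003,-1.57],1],[[31.4,7.7,0],[0.004,0.003,-1.57],1],[[31.4,7.7,0],[0.004,0.003,-1.57],1],[[31.4,7.7,0],[0.004,0.003,-1.57],1],[[31.4,7.7,0],[0.004,0.003,-1.57],1],[[31.4,7.7,0],[0.004,0.003,-1.57],1],[[31.4,7.7,0],[0.004,0.003,-1.57],1]]' 40
python3 - <<'E'
from h import *
from workcell import r
plan(.5668,.3095,.0305,3.4)
s=r.snapshot("wrist");cv2.imwrite("pics/w9.png",s["frame"][:,:,::-1])
E
```

```text
time_s: 38.55
tcp_pos: [0.5668, 0.3096, 0.1607]
orientation: [-0.089, 3.14, -0.003]
contact_force: [0.6, -0.4, 0.5]
finger_gap: 0.996
t 38.55 tcp [0.5668 0.3096 0.1607] q1,q6 [ 0.37 -1.25] gap 0.996 F [ 0.6 -0.4  0.5]
SHIFT [0.0, 0.02, 13.02] TURN [-0.0021, 0.0001, -0.0026]
```

View pics/w9.png

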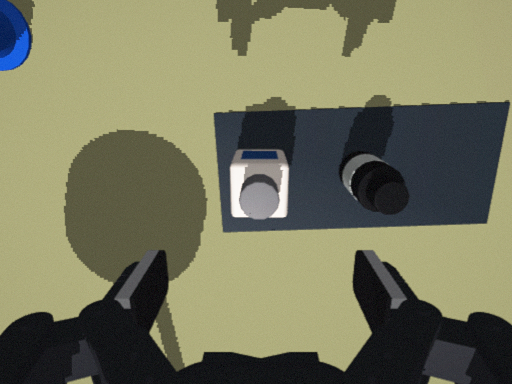

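The bottle at (260,185) is upright and centred between the fingers, and the canister at (375,185) is clear.

```bash
python3 -m pendant '[[[0,0,4],[0,0,0],1],[[0,0,8],[0,0,0],1],[[0,0,11.5],[0,0,0],1],[[0,0,12.9],[0,0,0],1],[[0,0,12.9],[0,0,0],1],[[0,0,12.9],[0,0,0],0],[[0,0,12.9],[0,0,0],0],[[0,0,12.9],[0,0,0],0],[[0,0,12.9],[0,0,0],0],[[0,0,12.9],[0,0,0],0],[[0,0,12.9],[0,0,0],0]]' 40
python3 -m pendant '[[[0,0,-2],[0,0,0],0],[[0,0,-5],[0,0,0],0],[[0,0,-9],[0,0,0],0],[[0,0,-12.5],[0,0,0],0],[[0,0,-12.5],[0,0,0],0],[[0,0,-12.5],[0,0,0],0]]' 40
python3 - <<'E'
from h import *
from workcell import r
st=r.get_state();R0=R.from_rotvec(st["orientation"])
s=r.snapshot("wrist");cv2.imwrite("pics/w10.png",s["frame"][:,:,::-1])
C=cloud(s);T=(C-st["tcp_pos"])@R0.as_matrix()
m=(abs(T[...,1])<.035)&(abs(T[...,0])<.02)&(T[...,2]>-.062)&(T[...,2]<-.045)
Q=T[m];print("cap",len(Q),np.round([Q.min(0),Q.max(0)],4))
m=(abs(T[...,1])<.045)&(abs(T[...,0])<.018)&(T[...,2]>-.034)&(T[...,2]<-.02)
Q=T[m];print("body",len(Q),np.round([Q.min(0),Q.max(0)],4))
plan(.5644,.0570,.14,3.4)
E
```

```text
time_s: 39.98
tcp_pos: [0.5675, 0.3096, 0.033]
orientation: [-0.09, 3.138, -0.002]
contact_force: [-1.0, 0.1, 6.4]
finger_gap: 0.533
time_s: 40.72
tcp_pos: [0.5669, 0.3097, 0.1574]
orientation: [-0.089, 3.139, -0.003]
contact_force: [0.5, -0.3, -1.4]
finger_gap: 0.53
cap 5373 [[-0.0155 -0.0163 -0.054 ]
 [ 0.0141  0.0128 -0.045 ]]
body 4394 [[-0.018  -0.0243 -0.034 ]
 [ 0.018   0.0214 -0.02  ]]
t 40.77 tcp [0.5667 0.3096 0.1569] q1,q6 [ 0.37 -1.25] gap 0.532 F [-0.2  0.  -2.3]
SHIFT [1.67, -25.2, 1.74] TURN [-0.0019, 0.0004, -0.0023]
```

View pics/w10.png

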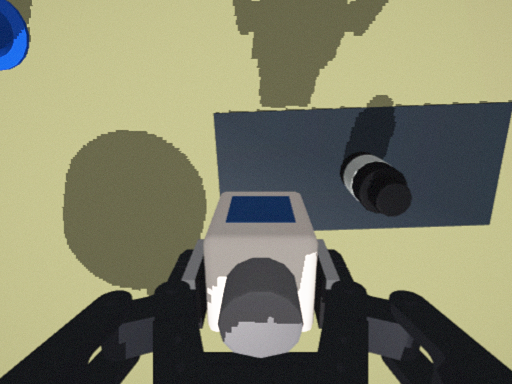

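```bash
python3 -m pendant '[[[0.3,-4,0],[0,0,0],0],[[0.5,-8,0],[0,0,0],0],[[0.8,-12,0.4],[0,0,0],0],[[1,-16,0.8],[0,0,0],0],[[1.3,-20,1.2],[0,0,0],0],[[1.5,-23,1.5],[0,0,0],0],[[1.7,-24.5,1.7],[0,0,0],0],[[1.7,-25,1.7],[0,0,0],0],[[1.7,-25,1.7],[0,0,0],0],[[1.7,-25,1.7],[0,0,0],0]]' 40
python3 - <<'E'
from h import *
plan(.5643,.0586,.041,3.4)
E
```

```text
time_s: 42.02
tcp_pos: [0.564, 0.0598, 0.1404]
orientation: [-0.091, 3.14, -0.003]
contact_force: [-0.1, -0.1, -1.7]
finger_gap: 0.531
t 42.02 tcp [0.564  0.0598 0.1404] q1,q6 [-0.04 -1.67] gap 0.531 F [-0.1 -0.1 -1.7]
SHIFT [-0.02, -0.1, 9.94] TURN [-0.0018, 0.0004, -0.0014]
```

```bash
python3 -m pendant '[[[0,-0.1,3],[0,0,0],0],[[0,-0.1,6],[0,0,0],0],[[0,-0.1,8.5],[0,0,0],0],[[0,-0.1,9.4],[0,0,0],0],[[0,-0.1,9.8],[0,0,0],0],[[0,-0.1,10],[0,0,0],0],[[0,-0.1,10],[0,0,0],0]]' 40
python3 -m pendant '[[[0,0,0.05],[0,0,0],0],[[0,0,0.05],[0,0,0],0]]' 40
```

```text
time_s: 42.9
tcp_pos: [0.5645, 0.0587, 0.041]
orientation: [-0.091, 3.139, -0.003]
contact_force: [0.3, 0.2, -1.2]
finger_gap: 0.53
time_s: 43.15
tcp_pos: [0.5647, 0.0586, 0.0408]
orientation: [-0.091, 3.138, -0.003]
contact_force: [-0.6, -0.6, -1.9]
finger_gap: 0.533
```

```bash
python3 -m pendant '[[[0.03,0,0.06],[0,0,0],0],[[0.03,0,0.08],[0,0,0],0],[[0.03,0,0.08],[0,0,0],0]]' 40
```

```text
time_s: 43.52
tcp_pos: [0.5643, 0.0586, 0.04]
orientation: [-0.091, 3.138, -0.003]
contact_force: [-0.7, 0.1, 0.8]
finger_gap: 0.532
```

```bash
python3 -m pendant '[[[0,0,0],[0,0,0],0.62],[[0,0,0],[0,0,0],0.75],[[0,0,0],[0,0,0],0.9],[[0,0,0],[0,0,0],0.9],[[0,0,-3],[0,0,0],0.9],[[0,0,-8],[0,0,0],0.9],[[0,0,-12.5],[0,0,0],0.9],[[0,0,-12.5],[0,0,0],0.9]]' 40
python3 - <<'E'
from h import *
plan(.4735,.3003,.16,3.4)
E
```

```text
time_s: 44.52
tcp_pos: [0.5657, 0.0588, 0.1681]
orientation: [-0.091, 3.133, -0.004]
contact_force: [-0.4, 1.0, -0.9]
finger_gap: 0.901
t 44.52 tcp [0.5657 0.0588 0.1681] q1,q6 [-0.04 -1.67] gap 0.901 F [-0.4  1.  -0.9]
SHIFT [7.81, 24.65, 0.69] TURN [-0.0025, 0.0073, -0.0014]
```

```bash
python3 -m pendant '[[[7.7,24.65,0.6],[-0.002,0.007,0],0.9],[[7.7,24.65,0.6],[-0.002,0.007,0],0.9],[[7.7,24.65,0.6],[-0.002,0.007,0],0.9],[[7.7,24.65,0.6],[-0.002,0.007,0],0.9],[[7.7,24.65,0.6],[-0.002,0.007,0],0.9],[[7.7,24.65,0.6],[-0.002,0.007,0],0.9],[[7.7,24.65,0.6],[-0.002,0.007,0],0.9],[[7.7,24.65,0.6],[-0.002,0.007,0],0.9]]' 40
python3 - <<'E'
from h import *
plan(.4735,.3003,.0315,3.4)
E
```

```text
time_s: 45.52
tcp_pos: [0.4752, 0.2993, 0.1608]
orientation: [-0.088, 3.14, -0.001]
contact_force: [0.4, -0.2, -0.3]
finger_gap: 0.897
t 45.52 tcp [0.4752 0.2993 0.1608] q1,q6 [ 0.42 -1.21] gap 0.897 F [ 0.4 -0.2 -0.3]
SHIFT [0.16, 0.12, 12.93] TURN [-0.0006, 0.0002, -0.0032]
```

```bash
python3 -m pendant '[[[0.1,0.1,4],[0,0,-0.003],0.9],[[0.15,0.12,8],[0,0,-0.003],0.9],[[0.15,0.12,11.5],[0,0,-0.003],0.9],[[0.15,0.12,12.9],[0,0,-0.003],0.9],[[0.15,0.12,12.9],[0,0,-0.003],0.9],[[0.15,0.12,12.9],[0,0,-0.003],0],[[0.15,0.12,12.9],[0,0,-0.003],0],[[0.15,0.12,12.9],[0,0,-0.003],0],[[0.15,0.12,12.9],[0,0,-0.003],0],[[0.15,0.12,12.9],[0,0,-0.003],0],[[0.15,0.12,12.9],[0,0,-0.003],0],[[0.15,0.12,12.9],[0,0,-0.003],0]]' 40
python3 -m pendant '[[[0,0,-2],[0,0,0],0],[[0,0,-5],[0,0,0],0],[[0,0,-9],[0,0,0],0],[[0,0,-13],[0,0,0],0],[[0,0,-13],[0,0,0],0],[[0,0,-13],[0,0,0],0]]' 40
python3 - <<'E'
from meas import *
from workcell import r
st=r.get_state();R0=R.from_rotvec(st["orientation"])
s=r.snapshot("wrist");cv2.imwrite("pics/w11.png",s["frame"][:,:,::-1])
C=cloud(s);T=(C-st["tcp_pos"])@R0.as_matrix()
m=(abs(T[...,1])<.035)&(abs(T[...,0])<.016)&(T[...,2]>-.062)&(T[...,2]<-.048)
Q=T[m];print("cap",len(Q),np.round([Q.min(0),Q.max(0)],4))
plan(.572,-.0658,.155,3.4)
s=r.snapshot("top");cv2.imwrite("pics/top11.png",s["frame"][:,:,::-1]);np.savez("pics/top11.npz",**s)
C=cloud(s)
for nm,x,y,zl in[("jar",.507,-.008,.08),("bot",.564,.057,.083)]:
    m=(np.hypot(C[...,0]-x,C[...,1]-y)<.03)&(C[...,2]>zl)&(C[...,2]<.11)
    Q=C[m];print(nm,len(Q),np.round((Q.min(0)+Q.max(0))/2,4),np.round(Q.mean(0),4),np.round(np.ptp(Q,0),4)) if len(Q) else 0
E
```

```text
time_s: 47.02
tcp_pos: [0.4742, 0.3006, 0.0329]
orientation: [-0.093, 3.138, 0.0]
contact_force: [-0.7, -0.3, 7.0]
finger_gap: 0.434
time_s: 47.78
tcp_pos: [0.4737, 0.3005, 0.1625]
orientation: [-0.093, 3.139, -0.0]
contact_force: [0.1, 0.4, -1.1]
finger_gap: 0.436
cap 3996 [[-0.0137 -0.0131 -0.0557]
 [ 0.0121  0.0106 -0.048 ]]
t 47.83 tcp [0.4735 0.3004 0.162 ] q1,q6 [ 0.42 -1.21] gap 0.433 F [ 0.7 -0.  -1.7]
SHIFT [-7.67, -37.14, 0.73] TURN [-0.0006, 0.0007, -0.0001]
jar 330 [ 0.506  -0.0076  0.0902] [ 0.5058 -0.0069  0.0902] [0.04   0.0422 0.0124]
bot 154 [0.5634 0.0584 0.0916] [0.5632 0.0586 0.0921] [0.0278 0.0278 0.013 ]
```

View pics/top11.png

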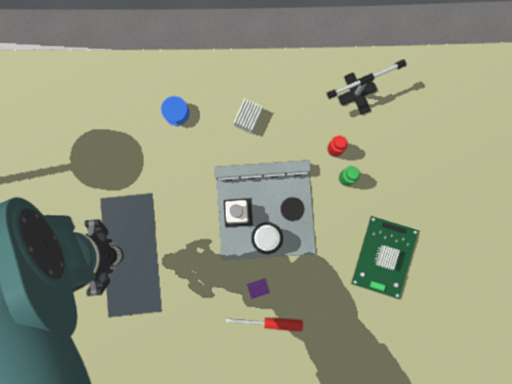

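```bash
python3 -m pendant '[[[-0.8,-4,0],[0,0,0],0],[[-1.6,-8,0],[0,0,0],0],[[-2.6,-12.5,0],[0,0,0],0],[[-3.6,-17.5,0],[0,0,0],0],[[-4.6,-22.5,0],[0,0,0],0],[[-5.7,-27.5,0],[0,0,0],0],[[-6.7,-32.5,0],[0,0,0],0],[[-7.4,-36,0.5],[0,0,0],0],[[-7.7,-37.1,0.7],[0,0,0],0],[[-7.7,-37.1,0.7],[0,0,0],0],[[-7.7,-37.1,0.7],[0,0,0],0]]' 40
python3 - <<'E'
from h import *
plan(.5717,-.0656,.0408,3.4)
E
```

```text
time_s: 49.25
tcp_pos: [0.5719, -0.0643, 0.1551]
orientation: [0.095, -3.14, 0.0]
contact_force: [0.2, 0.1, -1.9]
finger_gap: 0.432
t 49.25 tcp [ 0.5719 -0.0643  0.1551] q1,q6 [-0.25 -1.88] gap 0.432 F [ 0.2  0.1 -1.9]
SHIFT [0.02, -0.12, 11.43] TURN [-0.0003, -0.0001, 0.0009]
```

```bash
python3 -m pendant '[[[0,-0.1,3],[0,0,0],0],[[0.02,-0.12,6],[0,0,0],0],[[0.04,-0.12,9],[0,0,0],0],[[0.04,-0.12,10.7],[0,0,0],0],[[0.04,-0.12,11.2],[0,0,0],0],[[0.04,-0.12,11.45],[0,0,0],0],[[0.04,-0.12,11.45],[0,0,0],0]]' 40
python3 -m pendant '[[[0,0,0.06],[0,0,0],0],[[0,0,0.06],[0,0,0],0]]' 40
```

```text
time_s: 50.12
tcp_pos: [0.5718, -0.0654, 0.0412]
orientation: [-0.095, 3.139, -0.001]
contact_force: [-0.3, 0.4, -1.9]
finger_gap: 0.435
time_s: 50.38
tcp_pos: [0.572, -0.0655, 0.0409]
orientation: [-0.095, 3.139, -0.001]
contact_force: [0.2, -0.6, -1.4]
finger_gap: 0.434
```

```bash
python3 -m pendant '[[[0.02,0,0.07],[0,0,0],0],[[0.02,0,0.1],[0,0,0],0],[[0.02,0,0.1],[0,0,0],0]]' 40
```

```text
time_s: 50.75
tcp_pos: [0.5718, -0.0655, 0.04]
orientation: [-0.095, 3.139, -0.001]
contact_force: [-1.0, -0.8, 0.4]
finger_gap: 0.437
```

Light contact. Now I release, retreat, and move aside for the final check.

```bash
python3 -m pendant '[[[0,0,0],[0,0,0],0.52],[[0,0,0],[0,0,0],0.65],[[0,0,0],[0,0,0],0.8],[[0,0,0],[0,0,0],0.8],[[0,0,-3],[0,0,0],0.8],[[0,0,-8],[0,0,0],0.8],[[0,0,-13],[0,0,0],0.8],[[0,0,-13],[0,0,0],0.8]]' 40
python3 -m pendant '[[[3,6,-2],[0,0,0],0.8],[[6,12,-4],[0,0,0],0.8],[[10,20,-4],[0,0,0],0.8],[[10,26,-4],[0,0,0],0.8],[[10,32,-4],[0,0,0],0.8],[[10,36,-4],[0,0,0],0.8],[[10,36,-4],[0,0,0],0.8],[[10,36,-4],[0,0,0],0.8]]' 40
python3 - <<'E'
from meas import *
from workcell import r
for n in("top","scene"):
    s=r.snapshot(n);cv2.imwrite(f"pics/{n}12.png",s["frame"][:,:,::-1]);np.savez(f"pics/{n}12.npz",**s)
    f=cv2.imread(f"pics/{n}12.png");x0,y0,x1,y1=(205,150,325,270) if n=="top" else(200,150,310,230)
    cv2.imwrite(f"pics/c_{n}12.png",cv2.resize(f[y0:y1,x0:x1],None,fx=5,fy=5,interpolation=cv2.INTER_CUBIC))
    C=cloud(s)
    for nm,x,y,zl,zh in[("jar",.507,-.008,.08,.11),("bot",.564,.057,.083,.11),("can",.572,-.0658,.085,.11),("hs",.464,-.27,.04,.06)]:
        m=(np.hypot(C[...,0]-x,C[...,1]-y)<.03)&(C[...,2]>zl)&(C[...,2]<zh)
        Q=C[m];print(n,nm,len(Q),np.round((Q.min(0)+Q.max(0))/2,4),np.round(np.ptp(Q,0),4)) if len(Q) else 0
E
```

```text
time_s: 51.75
tcp_pos: [0.5733, -0.0658, 0.1736]
orientation: [-0.095, 3.133, -0.004]
contact_force: [-0.1, -0.0, -0.7]
finger_gap: 0.799
time_s: 52.75
tcp_pos: [0.4511, 0.2877, 0.2112]
orientation: [-0.097, 3.134, -0.005]
contact_force: [-0.3, -0.4, -0.4]
finger_gap: 0.797
top jar 330 [ 0.506  -0.0076  0.0906] [0.04   0.0422 0.0107]
top bot 155 [0.5635 0.0585 0.091 ] [0.0278 0.0279 0.0148]
top can 119 [ 0.5707 -0.064   0.0934] [0.0235 0.0233 0.0119]
top hs 278 [ 0.462  -0.2692  0.0472] [0.0494 0.0421 0.0143]
scene jar 163 [ 0.5085 -0.008   0.0876] [0.0437 0.0426 0.0149]
scene bot 95 [0.5675 0.0585 0.0897] [0.0303 0.0281 0.0133]
scene can 69 [ 0.5733 -0.0644  0.0917] [0.0259 0.0231 0.0128]
scene hs 132 [ 0.4657 -0.2705  0.0473] [0.0492 0.0458 0.0139]
```

View pics/c_top12.png

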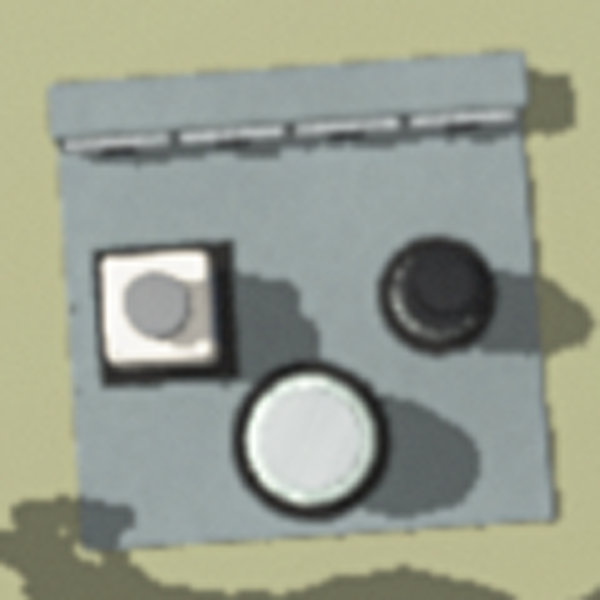

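View pics/c_scene12.png

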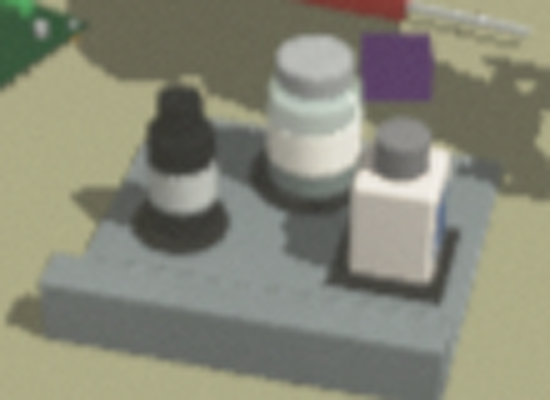

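View pics/top12.png

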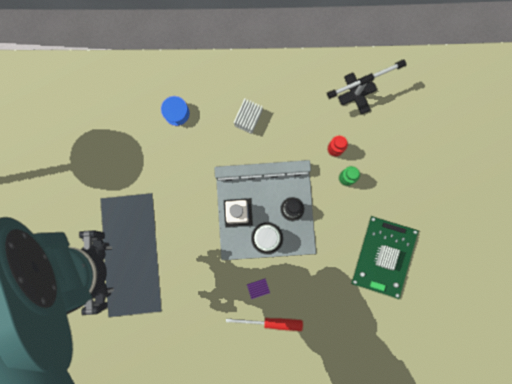

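Jar, bottle and canister stand upright on their pads in both views, the heat sink sits on the module at (388,257), and the gripper is clear of everything.

```bash
python3 -c "
from workcell import r
print(r.get_state()['dq'].round(3)); print(r.hand_in())"
```

```text
[-0.012 -0.005  0.002  0.001  0.001  0.003]
the job is handed in; nothing more can be done
None
```

The job is done in the order asked and handed in at about 53 s. I stood the jar, bottle and canister on the mat, set the small bare heat sink on the power module, then returned each container to its own pad. The look-alikes were not touched.

**Heat sink:** in the wrist view it sat about 1 mm and 1° from the board's centre and direction, with its top at about 49 mm, so it lies flat. I took the board as reference because the heat sink hides the module. The earlier module-only readings differed from the board by 1–2° in angle and up to about 2 mm in position.

**Containers:** all three stand upright. The figures below compare each cap with its pad centre; the calibration is good to about 2 mm.

| Container | Top view | Scene view |
|---|---|---|
| Jar | about 1 mm | about 2 mm |
| Bottle | about 2 mm | about 3.5 mm |
| Canister | about 2 mm | about 2 mm |

The two views disagree by 2–4 mm in x, so the true offsets are uncertain by about that much. No check failed. The highest reading I saw was about 30 N when the held jar touched down on the mat; the other placings were gentle. At hand-in the gripper was open, over the empty mat.

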